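# Clamp the new fridge water filter into its bracket

### The arm

A 7-joint arm with a two-finger parallel gripper is mounted at the origin on the work surface. World frame = base frame: x ahead of the robot, y to its left, z up, the work surface at z = 0. Lengths are in m, angles in rad, forces in N, time in s.
With the tool pointing down it reaches from about 0.425 to 0.875 m from the base axis. Payload 8.4 kg.
Tool frame: the origin (TCP) lies between the finger pads; the fingertips stand 17 mm ahead of it and the grasp point (between the pads) lies 2 mm behind it; z points along the fingers, y is the direction in which the jaws open and shut (so a half turn about z gives the same grasp; the last joint's range is limited). The gripper opens to 87 mm and grips with 3 to 60 N. Pads are 19 mm wide; open, the fingers measure 117 mm over their backs; the gripper's body (75 mm by 190 mm) begins 51 mm behind the grasp point.
Start: joints at [-1.242, 0.333, 0.04, 1.465, -0.013, 1.343, -0.059], TCP at [0.27, 0.591, 0.24] pointing down, gripper open.
Joint ranges: [-2.58, 2.58], [-0.38, 2.09], [-1.3, 1.39], [0.25, 2.4], [-1.5, 4.64], [0.08, 2.09], [-2.65, 2.65]. Speed limits (rad/s): [2.22, 2.22, 2.79, 2.79, 3.14, 3.14, 3.14].

### API

Orientations are given as a rotation vector (axis times angle).
In Python, from plant import robot gives the robot as it stands. The module is installed in compiled form; this text tells all that it offers.
- The arm moves only by the tool send_rows, never from a script. Its argument "deltas" is a list of rows, each an object of numbers: "x", "y", "z": the shift along the world's x, y, z in cm; "rx", "ry", "rz": the turn, a rotation vector about the world's x, y, z in rad; "claw": the finger opening in cm, from 0 to 8.7. A call has 1 to 10 rows; each row shifts and turns the commanded pose from where the row before left it; what a row does not reach is not made up. A row lasts 1/10 s, in which the tool goes at most 50 mm and 8.59 degrees, less where a joint would pass 70% of its speed; a pose out of reach is approached as far as the arm can. A call is refused whole if a number of a shift passes 5 or a number of a turn 0.15, either way. A call with a gripper value outside its range is refused whole. The fingers move at their own pace and stop on an object; "grip_force" is the grip in N (left out, the last holds). Time passes only in rows, so rows that do not move let the fingers close. It gives the time, the measured TCP pose, the force and the opening at its end, in the units of the state.
- robot.get_state(): the state, without advancing time (a new reading comes with each control period).
- robot.camera(name): name is "scene" or "top"; returns a dict with "color" (384x512x3 uint8, red, green, blue), "intrinsics" (3x3 intrinsics, pixels), "k1" (the pictures are not rectified: a ray, as slopes to the right and down, at radius r is drawn at 1 + k1 r^2 times it, then the intrinsics apply), "extrinsics" (4x4, takes a point from world to camera coordinates). Camera axes: x right, y down, z forward; pixel columns grow to the right and rows downward; lengths in m; the calibration is good to about 2 mm. A picture is of the moment at which its call begins. There is no depth.
- robot.job_done(): hands the job in, once; it reports no verdict.
Trained networks look in a picture, given as the dict that the camera call returned (one of the last four; its "shot" number tells which), for a name from the list of things; names that differ only in an ending like _2 or _b are one class to them, and where a whole thing is asked for, a point or a joint stands for the part that bears it (a point fixed in the world has none). Each returns a list of dicts, best first, with "score" (0 to 1); they miss things now and then, are a little off and sometimes report something else, mostly with a low value. They report only what shows in the picture. A call takes as long as a camera call. They do not tell look-alikes from the thing itself.
- robot.boxes_of(picture, name): "centre" ([x, y, z] in m, in world coordinates, good to about 4 mm: the middle of the surface that is visible of it).
- robot.silhouettes(picture, name): "mask" (384x512 bool, what is visible of it).
- robot.landmark_of(picture, name): "centre" ([x, y, z] in m, in world coordinates, good to about 4 mm: a listed point, or the origin of a listed thing).
The state is a dict: "clock": time; "qpos": joint angles; "qvel": joint speeds; "tau": joint torques, N m; "tcp_pos": TCP position; "tcp_rot": TCP orientation; "wrist_force": force on the tool from outside, world axes, zero at the start; "torque": the same for the moment, N m; "gripper_width": finger opening in m.
Only numpy, scipy, OpenCV 4.12 (cv2) and the standard library are available. Lean on these libraries where they do the work, as an engineer would, in place of code of your own. Each camera call takes 0.05 s, during which the arm holds its last target. There are 200 camera calls.

### The job

Fit the new water filter for the fridge: pick the cartridge up from the benchtop, lay it level in the two saddles of the sloping bracket with its end caps outside the saddles, and let go without dropping it. Then swing the hinged strap right over the cartridge until it is fully closed and, after that, swing the knobbed bolt over until it stands fully home in the slot of the strap's fork. I will do up the knob myself once the water lines are on. Do not disturb the lunch things around it.

Things in the scene. Friction and masses are not known exactly. Their poses are not given: they have to be found in the camera images.
- cartridge_center (a point): Centre of the loose filter cartridge: white tube, 54 mm diameter, blue 40 mm band round its middle, 0.26-0.42 kg, lying on the bench (centre 28 mm up). Its y axis is the tube axis. Bare tube to 86 mm either way; then blue hexagonal caps (56 mm across flats, 65 across corners) from 86 to 94 mm and 14 mm port stubs to 100 mm. Grasp it round the middle.
- bracket: White bracket screwed to the bench. Origin on the bench straight below the seat; z up, y = v along the seated cartridge, x away from the robot. Its face plate rises away from the robot at 35 deg. Face directions in bracket axes: up-slope u = (0.819, 0, 0.574), outward normal n = (-0.574, 0, 0.819). From the seat, in mm, the plate's surface is n = -36, u -58 to 78, v -90 to 90.
- seat (a point): Where the cartridge's centre comes to lie (to about 1 mm), fixed in the bracket 90 mm above the bench. Seated, the tube lies along the bracket's y in both saddles, either end first, caps outside the saddles (10 mm play each way). Between the saddles 104 mm of tube is free; fingers straddling it along u with the tool along -n clear the plate by 16 mm; a vertical open gripper hits the plate.
- strap (a joint): Angle (rad) of the steel half-ring strap (24 mm wide, 5 thick, outer radius 33.5 about the tube when closed). 0 = fully closed over the tube; grows as it swings up and back towards the robot, about strap_hinge; limit 2.3, starts at 1.6-2.0. Stiff hinge, 0.08 N m: stays where left, push it all the way (about 1 N at its end). Will not close on a badly seated cartridge.
- strap_ear (a point): Point in the strap's free end, a flat fork: middle of the fork's mouth, 8 mm in from its tips, mid-thickness (6 mm), 88 mm from the hinge pin. At strap angle 0 it is at (u, n) = (50, 6) mm from clamp_saddle. The slot, open at the free end, is 13 mm wide between two prongs 6.5 mm wide.
- strap_crown (a point): Point on the outside of the strap at the middle of its half ring. At strap angle 0 it is the top, at (u, n) = (0, 33.5) mm from clamp_saddle; it turns with the strap.
- strap_hinge (a point): Strap's hinge axis (along the bracket's y) at mid-width: (u, n) = (-38, 0) mm from clamp_saddle, on the lower, robot side.
- swing_bolt (a joint): Angle (rad) of the swing bolt about bolt_pivot. 0 = fully home, shank standing along n in the fork's slot; grows as it leans up-slope away from the tube; limits 0 and 1.5, starts at 1.0-1.4. Stiff pivot, 0.035 N m (about 1 N at the knob): stays where left. It meets the fork unless the strap is closed first.
- knob (a point): Centre of the swing bolt's black six-lobed knob, 41 mm from the pivot along the bolt; about 31 mm across, 30 mm long (26 to 56 mm from the pivot), on an 8 mm brass shank. With the bolt home it is at (u, n) = (50, 31) mm from clamp_saddle. Pinched on its sides along the bracket's y it turns between the fingers as the bolt swings; it can also be pushed from behind.
- bolt_pivot (a point): Swing bolt's pivot axis (along the bracket's y): (u, n) = (50, -10) mm from clamp_saddle, on the upper, far side.
- bento: Bystander: open blue lunchbox 200 x 140 mm, 55 mm high, its lid standing open to 180 mm at its +y side; origin at the centre of its underside.
- steel_bottle: Bystander: stainless steel drink bottle, 68 mm diameter, 230 mm tall, standing; origin at the centre of its underside.
- snack_cup: Bystander: green cup, 76 mm diameter, 55 mm high; origin at the centre of its underside.
- ramekin: Bystander: white ceramic ramekin, 86 mm diameter, 48 mm high; origin at the centre of its underside.
- clamp_saddle (a point): Centre of the bore of the saddle with strap and swing bolt, 64 mm from the seat along the bracket's +y. A half-round steel cradle, bore radius 28 mm, wall 6 mm, 24 mm wide, open along n, its rims just below n = 0.
- plain_saddle (a point): Centre of the bore of the like saddle without a strap, 64 mm from the seat along the bracket's -y.
Not all that is in view belongs to the job. Leave any pink or yellow look-alike of the part that bears cartridge_center alone.

How it is judged:
On the way, in this order (a step that is already met when the one before it is completed fails the run):
1. the cartridge lies seated in both saddles, let go, with the strap and the bolt still open (distance between cartridge_center and seat below 0.012 m and x of cartridge_center in the frame of bracket between -0.004 and 0.004 m and z of cartridge_center in the frame of bracket below 0.094 m and angle between the y axis of cartridge_center and the y axis of bracket, either way round below 0.06 rad and contact force between the fingers and cartridge below 0.1 N and value of joint each of strap, swing_bolt above 0.3 rad), for 0.2 s.
2. the strap is fully closed over the cartridge, with the bolt still out (value of joint strap below 0.06 rad and value of joint swing_bolt above 0.3 rad), for 0.2 s.
3. the bolt stands home in the fork's slot (value of joint strap below 0.06 rad and value of joint swing_bolt below 0.1 rad), for 0.2 s.
At the end, for the whole second after the job is handed in: The cartridge rests in both saddles (centre within 4 mm of the seat across the tube, within 12 mm along it, axis within 0.06 rad of the bracket's y), the strap is closed over it (joint below 0.06 rad) and the swing bolt stands home in the fork's slot (joint below 0.1 rad), all at rest and released (all of step 3 and distance between cartridge_center and seat below 0.012 m and x of cartridge_center in the frame of bracket between -0.004 and 0.004 m and z of cartridge_center in the frame of bracket below 0.094 m and angle between the y axis of cartridge_center and the y axis of bracket, either way round below 0.06 rad and linear speed of cartridge below 0.02 m/s); the robot touches nothing.
It fails at once if the cartridge is dropped (falls free faster than 0.6 m/s) (linear speed of cartridge above 0.6 m/s and contact force between the fingers and cartridge below 0.05 N).
It fails at once if the lunchbox is pushed by more than 30 mm (distance of bento from where it was at the start of the episode above 0.03 m).
It fails at once if the steel bottle is pushed by more than 30 mm or tipped (distance of steel_bottle from where it was at the start of the episode above 0.03 m or angle between steel_bottle's own z axis and vertical above 0.4 rad).
It fails at once if the snack cup is pushed by more than 30 mm or tipped (distance of snack_cup from where it was at the start of the episode above 0.03 m or angle between snack_cup's own z axis and vertical above 0.4 rad).
It fails at once if the ramekin is pushed by more than 30 mm or tipped (distance of ramekin from where it was at the start of the episode above 0.03 m or angle between ramekin's own z axis and vertical above 0.4 rad).
It also fails if it takes over 64 s, if anything falls off the work surface, if the arm or the gripper's body presses on something with over 40 N, if the wrist force passes 120 N, or if a joint passes its speed limit or range.

## Working session

There is one attempt and no reset: what is moved stays moved. The work goes in short steps, Python scripts to look and compute and a tool call to move; the robot and the scene stay as the last step left them, time stands still between calls to the robot, and variables do not carry over. Pictures are saved under pics/ and viewed, about 8 in all and at most 12, crops included, and the job is handed in when it is done.

Besides the shell and the picture viewer there is one more tool, called after ">>>" in YAML: its name, and indented under it one key for each argument. send_rows: Moves the arm, as the interface text tells. Its arguments: {"type":"object","properties":{"deltas":{"type":"array","items":{"type":"object","properties":{"x":{"type":"number"},"y":{"type":"number"},"z":{"type":"number"},"rx":{"type":"number"},"ry":{"type":"number"},"rz":{"type":"number"},"claw":{"type":"number"}}}},"grip_force":{"type":"number"}},"required":["deltas"]}

```bash
mkdir -p pics; cat > h.py <<'E'
import numpy as np, cv2
from plant import robot
def save(p,n,box=None,s=1):
    im=p["color"][:,:,::-1]
    if box: im=im[box[1]:box[3],box[0]:box[2]]
    cv2.imwrite(f"pics/{n}.png",cv2.resize(im,None,fx=s,fy=s,interpolation=cv2.INTER_CUBIC))
def proj(p,X):
    E=p["extrinsics"];c=E[:3,:3]@np.asarray(X,float)+E[:3,3];a=c[:2]/c[2];r2=a@a
    return (p["intrinsics"]@np.r_[a*(1+p["k1"]*r2),1])[:2]
def ray(p,uv):
    K=p["intrinsics"];d=np.linalg.solve(K,np.r_[uv,1])[:2];a=d.copy()
    for _ in range(20): a=d/(1+p["k1"]*(a@a))
    E=p["extrinsics"];R=E[:3,:3];return -R.T@E[:3,3],R.T@np.r_[a,1]
def onz(p,uv,z):
    o,d=ray(p,uv);return o+d*(z-o[2])/d[2]
E
python3 - <<'E'
from h import *
np.set_printoptions(precision=4,suppress=True)
ps={n:robot.camera(n) for n in("scene","top")}
save(ps["scene"],"s0",s=1.5);save(ps["top"],"t0",s=1.5)
for n,p in ps.items():
    E=p["extrinsics"];print(n,"cam",-E[:3,:3].T@E[:3,3],p["k1"],p["intrinsics"][0,0])
    for k in "cartridge_center bracket seat strap_ear strap_crown strap_hinge knob bolt_pivot clamp_saddle plain_saddle bento steel_bottle snack_cup ramekin".split():
        for d in robot.landmark_of(p,k)[:3]:
            print(" ",k,np.round(d["score"],2),np.array(d["centre"]),proj(p,d["centre"]).round())
    
E
```

```text
scene cam [ 1.4547 -0.7015  1.1466] 0.059047239547410785 443.18296031296586
  cartridge_center 0.61 [ 0.4891 -0.3032  0.0292] [191. 236.]
  cartridge_center 0.58 [ 0.3086 -0.3276  0.0283] [160. 210.]
  bracket 0.65 [ 0.6327  0.0554 -0.0009] [299. 220.]
  seat 0.62 [0.6352 0.0534 0.0907] [300. 202.]
  seat 0.21 [0.603  0.1177 0.07  ] [308. 194.]
  strap_ear 0.54 [ 0.4907 -0.3023  0.0274] [192. 237.]
  strap_ear 0.45 [0.5288 0.1261 0.1082] [297. 174.]
  strap_ear 0.4 [0.5537 0.1282 0.0594] [301. 187.]
  strap_crown 0.63 [0.5578 0.1274 0.0585] [302. 188.]
  strap_hinge 0.5 [0.6062 0.1187 0.069 ] [309. 194.]
  knob 0.49 [0.528  0.1294 0.1093] [297. 173.]
  knob 0.46 [0.7044 0.1106 0.1433] [328. 194.]
  bolt_pivot 0.56 [0.6345 0.0543 0.0901] [300. 202.]
  bolt_pivot 0.54 [0.6879 0.1133 0.1088] [324. 199.]
  bolt_pivot 0.27 [ 0.6544 -0.3822 -0.0015] [197. 286.]
  plain_saddle 0.79 [ 0.6291 -0.0093  0.0902] [285. 209.]
  bento 0.83 [ 0.4598  0.4403 -0.0013] [343. 156.]
  bento 0.4 [0.5573 0.1262 0.0616] [301. 188.]
  steel_bottle 0.64 [ 0.6766  0.3038 -0.0008] [357. 197.]
  snack_cup 0.64 [
[... 499 characters left out ...]
strap_crown 0.75 [0.5545 0.1272 0.0561] [197. 175.]
  strap_crown 0.75 [ 0.4952 -0.3035  0.0255] [327. 192.]
  strap_hinge 0.72 [0.6034 0.1209 0.064 ] [198. 160.]
  strap_hinge 0.23 [0.631  0.0543 0.0907] [218. 150.]
  bolt_pivot 0.42 [0.6817 0.1106 0.1104] [199. 133.]
  clamp_saddle 0.84 [0.6402 0.1169 0.0892] [198. 147.]
  clamp_saddle 0.36 [0.5579 0.125  0.0564] [197. 174.]
  plain_saddle 0.82 [ 0.6251 -0.0087  0.0944] [238. 151.]
  bento 0.92 [0.4631 0.4372 0.0032] [110. 204.]
  steel_bottle 0.71 [ 0.6786  0.3047 -0.0029] [149. 142.]
  snack_cup 0.72 [ 0.6573 -0.3829 -0.0002] [347. 145.]
  ramekin 0.97 [ 0.7378 -0.2364 -0.0011] [305. 122.]
  ramekin 0.3 [0.6821 0.1129 0.1108] [199. 133.]
```

View pics/t0.png

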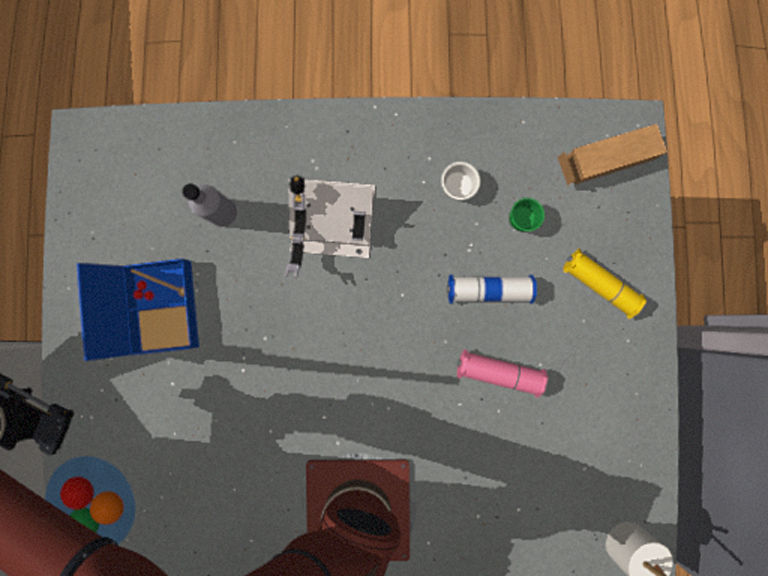

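View pics/s0.png

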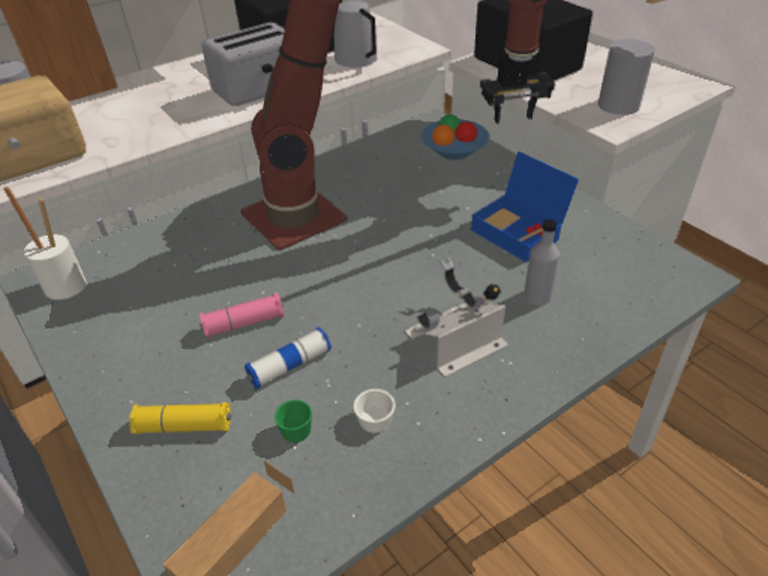

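The top view shows the white and blue cartridge at full-image pixel (327,192). Its look-alikes are pink at (335,249) and yellow at (403,190). The bracket is at (220,150), with the strap folded back at (196,175) and the knob at (198,123). I choose the white and blue one. Next I fit the poses and check the choice in one crop.

```bash
cat >> h.py <<'E'
from scipy.optimize import least_squares
from scipy.spatial.transform import Rotation as R
U=np.array([.819,0,.574]);N=np.array([-.574,0,.819]);V=np.array([0,1,0.])
S=np.array([0,0,.09]);C=S+.064*V
def uv(u,n,o=C): return o+u/1000*U+n/1000*N
LOC=dict(bracket=0*V,seat=S,clamp_saddle=C,plain_saddle=S-.064*V,strap_hinge=uv(-38,0),bolt_pivot=uv(50,-10))
def fitbracket(pics):
    obs=[]
    for p in pics:
        for k in LOC:
            for d in robot.landmark_of(p,k)[:1]:
                if d["score"]>.3: obs.append((LOC[k],np.array(d["centre"]),k))
    def f(q): 
        M=R.from_euler('z',q[2]).as_matrix()
        return np.concatenate([(M@l)[:2]+q[:2]-c[:2] for l,c,_ in obs])
    r=least_squares(f,[.632,.055,-.1],loss='soft_l1',f_scale=.004)
    return r.x,[(k,(a*1000).round(1)) for (_,_,k),a in zip(obs,f(r.x).reshape(-1,2))]
E
python3 - <<'E'
from h import *
np.set_printoptions(precision=4,suppress=True)
s,t=robot.camera("scene"),robot.camera("top")
print(*fitbracket([s,t]))
for n,p in(("s",s),("t",t)):
    for d in robot.silhouettes(p,"cartridge_center")[:3]:
        m=d["mask"].astype(np.uint8);r=cv2.minAreaRect(cv2.findNonZero(m))
        b=cv2.boxPoints(r);o=np.argsort([np.linalg.norm(b[i]-b[i-1]) for i in range(4)])[:2]
        e=[(b[i]+b[i-1])/2 for i in o]; w=[onz(p,x,.028) for x in e]
        print(n,d["score"],r[0],w,"len",np.linalg.norm(w[0]-w[1]),"mid",(w[0]+w[1])/2)
save(t,"c1",(270,150,450,280),4)
st=robot.get_state();print({k:np.array(v).round(4) for k,v in st.items()},R.from_rotvec(st["tcp_rot"]).as_matrix())
E
```

```text
[ 0.6321  0.0541 -0.0721] [('bracket', array([-1.1, -3.1])), ('seat', array([-1.2,  0.5])), ('clamp_saddle', array([-0. , -0.4])), ('plain_saddle', array([-2.8,  0.8])), ('strap_hinge', array([ 3.1, -1.4])), ('bolt_pivot', array([ 0.1, -0. ])), ('bracket', array([-1.5,  1.7])), ('seat', array([ 0.1, -0.4])), ('clamp_saddle', array([-3.5,  2.2])), ('plain_saddle', array([ 2.4, -1.9])), ('strap_hinge', array([ 2.3, -1.7])), ('bolt_pivot', array([1.8, 4.7]))]
s 0.92 (191.7000274658203, 238.4000244140625) [array([ 0.4932, -0.4024,  0.028 ]), array([ 0.4997, -0.2045,  0.028 ])] len 0.19795365419337463 mid [ 0.4965 -0.3034  0.028 ]
s 0.82 (160.6261749267578, 209.9658660888672) [array([ 0.2821, -0.4174,  0.028 ]), array([ 0.3345, -0.2301,  0.028 ])] len 0.19451563345783027 mid [ 0.3083 -0.3238  0.028 ]
s 0.67 (119.03585815429688, 278.5432434082031) [array([ 0.4387, -0.6506,  0.028 ]), array([ 0.5649, -0.4832,  0.028 ])] len 0.20967734134480723 mid [ 0.5018 -0.5669  0.028 ]
t 0.87 (327.5, 192.5) [array([ 0.4942, -0.2048,  0.028 ]), array([ 0.4916, -0.4036,  0.028 ])] len 0.1988099651130283 m
[... 258 characters left out ...]
2773, -0.4212,  0.028 ]), array([ 0.3325, -0.2233,  0.028 ])] len 0.2055033774729576 mid [ 0.3049 -0.3223  0.028 ]
{'clock': np.float64(2.3), 'qpos': array([-1.2422,  0.3332,  0.0399,  1.4654, -0.0134,  1.3433, -0.0585]), 'qvel': array([-0.0014,  0.0008, -0.0004, -0.0008,  0.0011, -0.0016,  0.0015]), 'tau': array([  0.0001, -65.6101,   1.3328, -40.4054,  -0.0599,   0.0352,
         0.0001]), 'tcp_pos': array([0.2697, 0.5914, 0.2396]), 'tcp_rot': array([-0.6669, -3.07  , -0.    ]), 'wrist_force': array([ 0.0727, -0.0091, -0.508 ]), 'torque': array([ 0.044 , -0.0254,  0.0425]), 'gripper_width': np.float64(0.087)} [[-0.9099  0.4149 -0.    ]
 [ 0.4149  0.9099  0.    ]
 [ 0.      0.     -1.    ]]
```

View pics/c1.png

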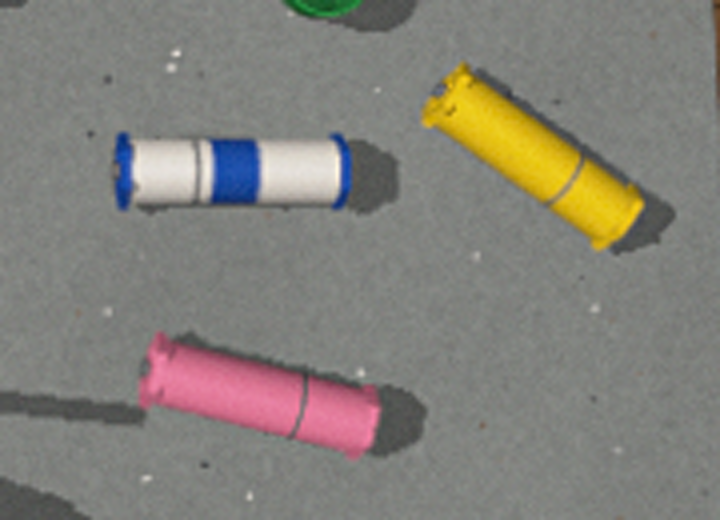

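The crop confirms it: white tube, blue band in the middle of the caps (crop x 118 to 350), axis nearly along y. Now I move above it.

>>> send_rows:
  deltas:
    - {"x": 4, "y": -1, "z": 1.2}
    - {"x": 4, "y": -1, "z": 1.2}
    - {"x": 4, "y": -1, "z": 1.2}
    - {"x": 4, "y": -1, "z": 1.2}
    - {"x": 4, "y": -1, "z": 1.2}
    - {"y": -4.5, "rz": -0.06}
    - {"y": -4.5, "rz": -0.06}
    - {"y": -4.5, "rz": -0.06}
    - {"y": -4.5, "rz": -0.06}
    - {"y": -4.5, "rz": -0.06}

```text
validation failed for argument at $.de...
```

>>> send_rows:
  deltas:
    - {"y": -4.5, "rz": -0.06}
    - {"y": -4.5, "rz": -0.06}
    - {"y": -4.5, "rz": -0.06}
    - {"y": -4.5, "rz": -0.06}
    - {"y": -4.5, "rz": -0.06}
    - {"y": -4.5, "rz": -0.06}
    - {"y": -4.5, "rz": -0.06}
    - {"y": -4.5, "rz": -0.06}
    - {"y": -4.5, "rz": -0.06}
    - {"y": -4.5, "rz": -0.06}

```text
validation failed for argument at $.de...
```

>>> send_rows:
  deltas:
    - {"x": 0.5, "y": -4.5, "rz": -0.06}
    - {"x": 0.5, "y": -4.5, "rz": -0.06}
    - {"x": 0.5, "y": -4.5, "rz": -0.06}
    - {"x": 0.5, "y": -3.5, "rz": -0.06}
    - {"x": 0.4, "rz": -0.02}
    - {}
    - {}

```text
validation failed for argument at $.de...
```

```bash
python3 - <<'E'
from h import *
np.set_printoptions(precision=4,suppress=True)
qs=[]
for i in range(3):
    s,t=robot.camera("scene"),robot.camera("top"); q,r=fitbracket([s,t]); print(q); qs.append(q)
    for p in(s,t):
      for d in robot.landmark_of(p,"cartridge_center")[:3]: print(d["score"],d["centre"])
print(np.median(qs,0))
st=robot.get_state();print(st["clock"],st["tcp_pos"],st["qpos"],R.from_rotvec(st["tcp_rot"]).as_matrix())
E
```

```text
[ 0.6313  0.0541 -0.0677]
0.92 [0.307, -0.3255, 0.0294]
0.8 [0.4914, -0.2978, 0.0286]
0.63 [0.7343, -0.2354, -0.0002]
0.73 [0.6279, -0.0088, 0.0905]
0.71 [0.4948, -0.3032, 0.0243]
0.62 [0.3035, -0.3245, 0.0274]
[ 0.6325  0.0535 -0.0747]
0.78 [0.4917, -0.3001, 0.0285]
0.73 [0.6867, 0.1129, 0.1073]
0.7 [0.3099, -0.3249, 0.029]
0.89 [0.5012, -0.5618, 0.0267]
0.65 [0.4959, -0.3019, 0.024]
0.63 [0.305, -0.3235, 0.0261]
[ 0.6317  0.0527 -0.0658]
0.92 [0.4921, -0.3001, 0.0288]
0.68 [0.3094, -0.3247, 0.0265]
0.64 [0.5046, -0.5612, 0.0266]
0.89 [0.4975, -0.3024, 0.0256]
0.7 [0.5055, -0.5615, 0.0291]
0.6 [0.3069, -0.3257, 0.027]
[ 0.6317  0.0535 -0.0677]
4.7 [0.2697 0.5914 0.2395] [-1.2422  0.3332  0.0399  1.4654 -0.0134  1.3433 -0.0585] [[-0.9099  0.4149 -0.    ]
 [ 0.4149  0.9099 -0.0001]
 [-0.     -0.0001 -1.    ]]
```

The rows were refused, so I'll try again with every field filled in.

>>> send_rows:
  deltas:
    - {"x": 4, "y": -1, "z": 1.2, "rx": 0, "ry": 0, "rz": 0, "claw": 8.7}
    - {"x": 4, "y": -1, "z": 1.2, "rx": 0, "ry": 0, "rz": 0, "claw": 8.7}
    - {"x": 4, "y": -1, "z": 1.2, "rx": 0, "ry": 0, "rz": 0, "claw": 8.7}
    - {"x": 4, "y": -1, "z": 1.2, "rx": 0, "ry": 0, "rz": 0, "claw": 8.7}
    - {"x": 4, "y": -1, "z": 1.2, "rx": 0, "ry": 0, "rz": 0, "claw": 8.7}
    - {"x": 0, "y": -4.5, "z": 0, "rx": 0, "ry": 0, "rz": -0.06, "claw": 8.7}
    - {"x": 0, "y": -4.5, "z": 0, "rx": 0, "ry": 0, "rz": -0.06, "claw": 8.7}
    - {"x": 0, "y": -4.5, "z": 0, "rx": 0, "ry": 0, "rz": -0.06, "claw": 8.7}
    - {"x": 0, "y": -4.5, "z": 0, "rx": 0, "ry": 0, "rz": -0.06, "claw": 8.7}
    - {"x": 0, "y": -4.5, "z": 0, "rx": 0, "ry": 0, "rz": -0.06, "claw": 8.7}

```text
clock: 5.7
tcp_pos: [0.4695, 0.3145, 0.2996]
tcp_rot: [1.122, 2.934, 0.001]
wrist_force: [1.6, -0.3, 1.9]
gripper_width: 0.0865
```

>>> send_rows:
  deltas:
    - {"x": 0, "y": -4.5, "z": 0, "rx": 0, "ry": 0, "rz": -0.06, "claw": 8.7}
    - {"x": 0, "y": -4.5, "z": 0, "rx": 0, "ry": 0, "rz": -0.06, "claw": 8.7}
    - {"x": 0, "y": -4.5, "z": 0, "rx": 0, "ry": 0, "rz": -0.06, "claw": 8.7}
    - {"x": 0, "y": -4.5, "z": 0, "rx": 0, "ry": 0, "rz": -0.06, "claw": 8.7}
    - {"x": 0, "y": -4.5, "z": 0, "rx": 0, "ry": 0, "rz": -0.06, "claw": 8.7}
    - {"x": 0, "y": -4.5, "z": 0, "rx": 0, "ry": 0, "rz": -0.06, "claw": 8.7}
    - {"x": 0, "y": -4.5, "z": 0, "rx": 0, "ry": 0, "rz": -0.06, "claw": 8.7}
    - {"x": 0, "y": -4.5, "z": 0, "rx": 0, "ry": 0, "rz": -0.06, "claw": 8.7}
    - {"x": 0, "y": -4.5, "z": 0, "rx": 0, "ry": 0, "rz": -0.06, "claw": 8.7}
    - {"x": 0, "y": -4.5, "z": 0, "rx": 0, "ry": 0, "rz": -0.06, "claw": 8.7}

```text
clock: 6.7
tcp_pos: [0.4693, -0.1355, 0.2999]
tcp_rot: [1.939, 2.472, 0.002]
wrist_force: [1.0, 0.3, -0.2]
gripper_width: 0.0869
```

>>> send_rows:
  deltas:
    - {"x": 0.6, "y": -4.5, "z": -3, "rx": 0, "ry": 0, "rz": -0.06, "claw": 8.7}
    - {"x": 0.6, "y": -4.5, "z": -3, "rx": 0, "ry": 0, "rz": -0.06, "claw": 8.7}
    - {"x": 0.6, "y": -4.5, "z": -3, "rx": 0, "ry": 0, "rz": -0.06, "claw": 8.7}
    - {"x": 0.6, "y": -3, "z": -3, "rx": 0, "ry": 0, "rz": -0.06, "claw": 8.7}
    - {"x": 0, "y": 0, "z": 0, "rx": 0, "ry": 0, "rz": -0.02, "claw": 8.7}
    - {"x": 0, "y": 0, "z": 0, "rx": 0, "ry": 0, "rz": 0, "claw": 8.7}
    - {"x": 0, "y": 0, "z": 0, "rx": 0, "ry": 0, "rz": 0, "claw": 8.7}

```text
clock: 7.4
tcp_pos: [0.4929, -0.2869, 0.1877]
tcp_rot: [2.238, 2.204, 0.002]
wrist_force: [-0.9, 0.9, 0.5]
gripper_width: 0.0871
```

```bash
python3 - <<'E'
from h import *
np.set_printoptions(precision=4,suppress=True)
st=robot.get_state();print(st["clock"],st["tcp_pos"],st["qpos"],R.from_rotvec(st["tcp_rot"]).as_matrix(),st["wrist_force"])
E
```

```text
7.4 [ 0.4929 -0.2869  0.1877] [-0.2552  0.2596  0.8322  1.7659 -0.2057  1.2049  0.6192] [[ 0.0151  0.9999  0.0013]
 [ 0.9999 -0.0151  0.0003]
 [ 0.0003  0.0013 -1.    ]] [-0.9071  0.9125  0.4884]
```

>>> send_rows:
  deltas:
    - {"x": 0.1, "y": -1.7, "z": -2, "rx": 0, "ry": 0, "rz": 0, "claw": 8.7}
    - {"x": 0, "y": 0, "z": -3, "rx": 0, "ry": 0, "rz": 0, "claw": 8.7}
    - {"x": 0, "y": 0, "z": -3, "rx": 0, "ry": 0, "rz": 0, "claw": 8.7}
    - {"x": 0, "y": 0, "z": -2, "rx": 0, "ry": 0, "rz": 0, "claw": 8.7}
    - {"x": 0, "y": 0, "z": -1, "rx": 0, "ry": 0, "rz": 0, "claw": 8.7}
    - {"x": 0, "y": 0, "z": 0, "rx": 0, "ry": 0, "rz": 0, "claw": 8.7}
    - {"x": 0, "y": 0, "z": 0, "rx": 0, "ry": 0, "rz": 0, "claw": 8.7}

```text
clock: 8.1
tcp_pos: [0.4942, -0.3046, 0.0783]
tcp_rot: [2.238, 2.202, 0.002]
wrist_force: [1.2, -0.0, 0.2]
gripper_width: 0.0868
```

```bash
python3 - <<'E'
from h import *
np.set_printoptions(precision=4,suppress=True)
st=robot.get_state();print(st["clock"],st["tcp_pos"],st["wrist_force"])
s=robot.camera("scene");save(s,"s1",(130,170,290,310),4)
p=robot.camera("top");save(p,"t1",(270,130,390,250),4)
E
```

```text
8.1 [ 0.4942 -0.3046  0.0783] [ 1.1752 -0.0047  0.196 ]
```

View pics/s1.png

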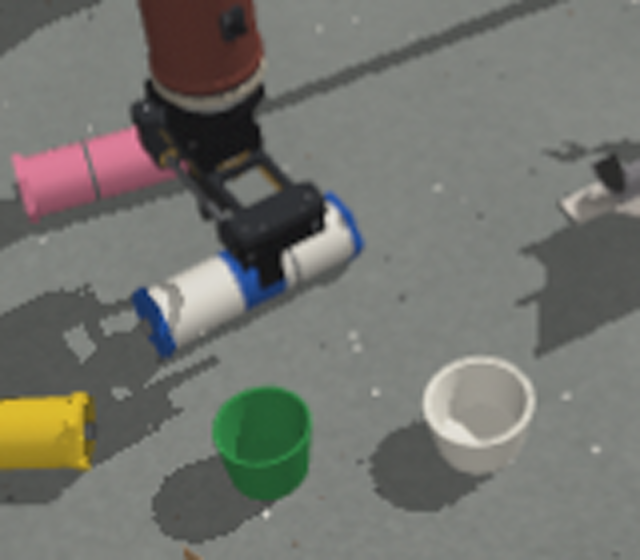

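The gripper straddles the blue band (crop (262,270)), clear of the pink part. I go down and grip.

>>> send_rows:
  deltas:
    - {"x": 0, "y": 0, "z": -2, "rx": 0, "ry": 0, "rz": 0, "claw": 8.7}
    - {"x": 0, "y": 0, "z": -2, "rx": 0, "ry": 0, "rz": 0, "claw": 8.7}
    - {"x": 0, "y": 0, "z": -1.2, "rx": 0, "ry": 0, "rz": 0, "claw": 8.7}
    - {"x": 0, "y": 0, "z": 0, "rx": 0, "ry": 0, "rz": 0, "claw": 8.7}
    - {"x": 0, "y": 0, "z": 0, "rx": 0, "ry": 0, "rz": 0, "claw": 5}
    - {"x": 0, "y": 0, "z": 0, "rx": 0, "ry": 0, "rz": 0, "claw": 4.5}
    - {"x": 0, "y": 0, "z": 0, "rx": 0, "ry": 0, "rz": 0, "claw": 4.5}
    - {"x": 0, "y": 0, "z": 0, "rx": 0, "ry": 0, "rz": 0, "claw": 4.5}
    - {"x": 0, "y": 0, "z": 0, "rx": 0, "ry": 0, "rz": 0, "claw": 4.5}
    - {"x": 0, "y": 0, "z": 0, "rx": 0, "ry": 0, "rz": 0, "claw": 4.5}
  grip_force: 25

```text
clock: 9.2
tcp_pos: [0.4936, -0.3047, 0.0252]
tcp_rot: [2.24, 2.202, 0.001]
wrist_force: [0.1, -0.0, 2.4]
gripper_width: 0.0536
```

>>> send_rows:
  deltas:
    - {"x": 0, "y": 0, "z": 1, "rx": 0, "ry": 0, "rz": 0, "claw": 4.5}
    - {"x": 0, "y": 0, "z": 3, "rx": 0, "ry": 0, "rz": 0, "claw": 4.5}
    - {"x": 0, "y": 0, "z": 4, "rx": 0, "ry": 0, "rz": -0.02, "claw": 4.5}
    - {"x": 0, "y": 0, "z": 4, "rx": 0, "ry": 0, "rz": -0.033, "claw": 4.5}
    - {"x": 0, "y": 0, "z": 4, "rx": 0, "ry": 0, "rz": 0, "claw": 4.5}
    - {"x": 0, "y": 0, "z": 4, "rx": 0, "ry": 0, "rz": 0, "claw": 4.5}
    - {"x": 0, "y": 0, "z": 2, "rx": 0, "ry": 0, "rz": 0, "claw": 4.5}
    - {"x": 0, "y": 1, "z": 0, "rx": 0, "ry": 0, "rz": 0, "claw": 4.5}
    - {"x": 0, "y": 2, "z": 0, "rx": 0, "ry": 0, "rz": 0, "claw": 4.5}

```text
clock: 10.1
tcp_pos: [0.4923, -0.275, 0.2442]
tcp_rot: [-2.3, -2.139, 0.001]
wrist_force: [-0.5, -0.0, -3.5]
gripper_width: 0.0532
```

>>> send_rows:
  deltas:
    - {"x": 0.5, "y": 3, "z": 0, "rx": -0.0043, "ry": -0.061, "rz": 0, "claw": 4.5}
    - {"x": 0.5, "y": 3, "z": 0, "rx": -0.0043, "ry": -0.061, "rz": 0, "claw": 4.5}
    - {"x": 0.5, "y": 3, "z": 0, "rx": -0.0043, "ry": -0.061, "rz": 0, "claw": 4.5}
    - {"x": 0.5, "y": 3, "z": 0, "rx": -0.0043, "ry": -0.061, "rz": 0, "claw": 4.5}
    - {"x": 0.5, "y": 3, "z": 0, "rx": -0.0043, "ry": -0.061, "rz": 0, "claw": 4.5}
    - {"x": 0.5, "y": 3, "z": 0, "rx": -0.0043, "ry": -0.061, "rz": 0, "claw": 4.5}
    - {"x": 0.5, "y": 3, "z": 0, "rx": -0.0043, "ry": -0.061, "rz": 0, "claw": 4.5}
    - {"x": 0.5, "y": 3, "z": 0, "rx": -0.0043, "ry": -0.061, "rz": 0, "claw": 4.5}
    - {"x": 0.5, "y": 3, "z": 0, "rx": -0.0043, "ry": -0.061, "rz": 0, "claw": 4.5}
    - {"x": 0.5, "y": 3, "z": 0, "rx": -0.0043, "ry": -0.061, "rz": 0, "claw": 4.5}

```text
clock: 11.1
tcp_pos: [0.5414, 0.0272, 0.2426]
tcp_rot: [1.928, 1.8, 0.568]
wrist_force: [0.1, -0.5, -2.1]
gripper_width: 0.0533
```

>>> send_rows:
  deltas:
    - {"x": 0, "y": 2, "z": 0, "rx": 0, "ry": 0, "rz": 0, "claw": 4.5}
    - {"x": 0, "y": 1, "z": 0, "rx": 0, "ry": 0, "rz": 0, "claw": 4.5}
    - {"x": 0, "y": 0, "z": 0, "rx": 0, "ry": 0, "rz": 0, "claw": 4.5}

```text
clock: 11.4
tcp_pos: [0.5423, 0.0564, 0.2434]
tcp_rot: [1.928, 1.802, 0.565]
wrist_force: [0.5, 0.2, -4.2]
gripper_width: 0.0536
```

```bash
cat >> h.py <<'E'
BR=[.632,.0537,-.07]
def toB(X): return R.from_euler('z',BR[2]).as_matrix().T@(np.asarray(X)-[BR[0],BR[1],0])
def toW(X): return R.from_euler('z',BR[2]).as_matrix()@np.asarray(X)+[BR[0],BR[1],0]
def stat():
    st=robot.get_state();M=R.from_rotvec(st["tcp_rot"]).as_matrix();Bz=R.from_euler('z',BR[2]).as_matrix()
    r=Bz.T@(np.array(st["tcp_pos"])-[BR[0],BR[1],.09])
    print("t",st["clock"],"tcp",st["tcp_pos"],"u,v,n mm from seat",np.round(1000*np.array([r@U,r[1],r@N]),1),"F",st["wrist_force"],"w",st["gripper_width"])
    T=Bz@np.c_[V,U,-N]   # x=v,y=u,z=-n
    print("turn to -n grasp pose (world rotvec):",R.from_matrix(T@M.T).as_rotvec(),"qpos",np.round(st["qpos"],2))
np.set_printoptions(precision=4,suppress=True)
E
python3 - <<'E'
from h import *
stat()
qs=[]
for i in range(4):
    s,t=robot.camera("scene"),robot.camera("top"); q,r=fitbracket([s,t]); print(q,r if i==0 else "")
    for p in(s,t):
      for d in robot.landmark_of(p,"cartridge_center")[:1]: print(d["score"],d["centre"],toB(d["centre"]))
save(s,"s2",(220,90,400,260),4)
E
```

```text
t 11.4 tcp [0.5423 0.0564 0.2434] u,v,n mm from seat [ 14.6  -3.6 177.1] F [ 0.5342  0.2185 -4.1966] w 0.0535705742854001
turn to -n grasp pose (world rotvec): [ 0.0012 -0.0021 -0.002 ] qpos [-0.53 -0.28  0.16  2.21  0.46  0.69 -0.7 ]
[ 0.6314  0.0547 -0.0855] [('bracket', array([-1.8, -2.8])), ('seat', array([-0.9, -1.9])), ('clamp_saddle', array([-0.6,  1.9])), ('plain_saddle', array([-2.1,  1.3])), ('strap_hinge', array([1. , 2.4])), ('bolt_pivot', array([-3. ,  2.5])), ('bracket', array([-0.8,  0.2])), ('seat', array([ 2.6, -2.6])), ('clamp_saddle', array([2. , 1.4])), ('plain_saddle', array([ 2.8, -1.7])), ('bolt_pivot', array([ 0.9, -1. ]))]
0.75 [0.3061, -0.3248, 0.0262] [-0.2986 -0.4004  0.0262]
0.79 [0.5424, 0.0546, 0.2435] [-0.0894 -0.0054  0.2435]
[ 0.6327  0.0535 -0.0861] 
0.93 [0.5035, -0.561, 0.0294] [-0.0852 -0.6222  0.0294]
0.9 [0.5015, -0.5567, 0.0257] [-0.0875 -0.618   0.0257]
[ 0.6332  0.0535 -0.0705] 
0.78 [0.5048, -0.561, 0.0273] [-0.0839 -0.6221  0.0273]
0.97 [0.5453, 0.0559, 0.2431] [-0.0866 -0.0039  0.2431]
[ 0.6327  0.0537 -0.0883] 
0.94 [0.5358, 0.0588, 0.2481] [-0.0963 -0.0016  0.2481]
0.77 [0.5434, 0.0578, 0.2452] [-0.0887 -0.0021  0.2452]
```

View pics/s2.png

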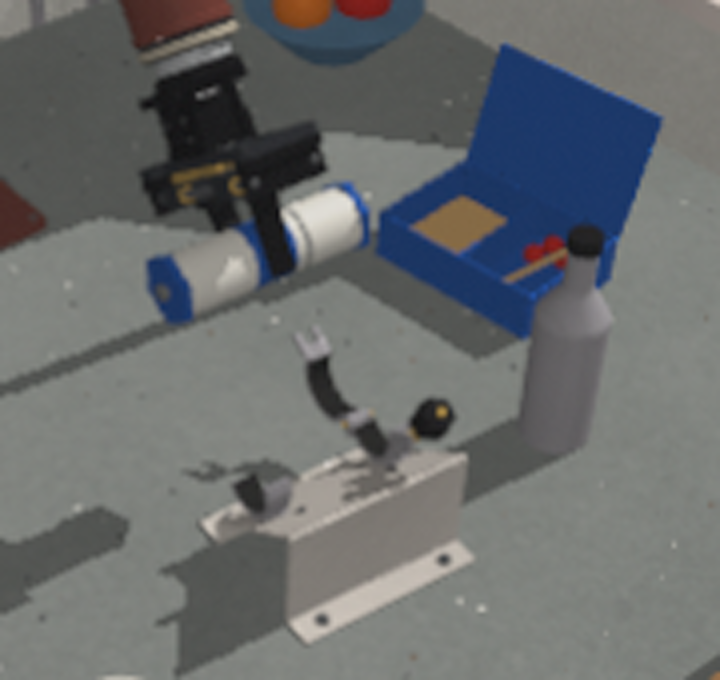

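The tube is held level above the bracket with the strap and bolt open. I refine the bracket yaw from the plate's straight top edge.

```bash
python3 - <<'E'
from h import *
pe=S+.078*U-.036*N
for n in("scene","top"):
    p=robot.camera(n);g=cv2.GaussianBlur(cv2.cvtColor(p["color"],cv2.COLOR_RGB2GRAY),(0,0),.7).astype(np.float32)
    P=[]
    for v in np.linspace(-.08,.08,65):
        b=pe+v*V
        offs=np.arange(-.014,.0141,.0007)   # along bracket x at edge height
        px=np.array([proj(p,toW(b+[o,0,0])) for o in offs]).astype(np.float32)
        val=cv2.remap(g,px[None,:,0],px[None,:,1],cv2.INTER_CUBIC)[0]
        gr=np.abs(np.diff(val));i=gr[1:-1].argmax()+1
        a=gr[i-1:i+2];s=(a[0]-a[2])/(2*(a[0]-2*a[1]+a[2])+1e-9)
        if a[1]>4: P.append((v,(offs[i]+offs[i+1])/2+s*.0007))
    P=np.array(P);k=np.ones(len(P),bool)
    for _ in range(6):
        c=np.polyfit(*P[k].T,1);r=P[:,1]-np.polyval(c,P[:,0]);k=np.abs(r)<max(.0012,2*np.median(abs(r)))
    print(n,len(P),k.sum(),"x-offset mm",c[1]*1000,"dyaw",-c[0],"rms",r[k].std()*1000)
p=robot.camera("scene")
a,b=[onz(p,np.array(q)/4+[220,90],.1053) for q in((289,540),(467,455))]
print("corners",a,b,toB(a),toB(b))
E
```

```text
scene 53 34 x-offset mm 5.593424662316422 dyaw -0.028519411097257634 rms 0.7385104226579411
top 65 43 x-offset mm 6.257155327532594 dyaw -0.03500195743918762 rms 0.5669988262190391
corners [ 0.7125 -0.0481  0.1053] [0.7288 0.1331 0.1053] [ 0.0874 -0.0959  0.1053] [0.0911 0.086  0.1053]
```

```bash
cat > edge.py <<'E'
from h import *
for n in("scene","top"):
    p=robot.camera(n);g=cv2.GaussianBlur(cv2.cvtColor(p["color"],cv2.COLOR_RGB2GRAY),(0,0),.7).astype(np.float32)
    for name,base,along,dirn in(("u78",S+.078*U-.036*N,V,np.array([1,0,0])),("u-58",S-.058*U-.036*N,V,np.array([1,0,0])),
        ("v-90",S+.01*U-.09*V-.036*N,U,V),("v90",S+.01*U+.09*V-.036*N,U,V)):
        P=[];L=.08 if along is V else .06
        for v in np.linspace(-L,L,65):
            offs=np.arange(-.014,.0141,.0007)
            px=np.array([proj(p,toW(base+v*along+o*dirn)) for o in offs]).astype(np.float32)
            gr=np.abs(np.diff(cv2.remap(g,px[None,:,0],px[None,:,1],cv2.INTER_CUBIC)[0]))
            for i in range(1,len(gr)-1):
                if gr[i]>3 and gr[i]>=gr[i-1] and gr[i]>gr[i+1]: P.append((v,(offs[i]+offs[i+1])/2))
        P=np.array(P);best=0
        rng=np.random.default_rng(0)
        for _ in range(3000):
            a,b=P[rng.choice(len(P),2,False)]
            if abs(a[0]-b[0])<.03: continue
            c=np.polyfit([a[0],b[0]],[a[1],b[1]],1)
            if abs(c[0])>.12: continue
            k=np.abs(P[:,1]-np.polyval(c,P[:,0]))<.001
            if k.sum()>best: best=k.sum();K=k
        c=np.polyfit(*P[K].T,1);d=-c[0] if along is V else c[0]/.819
        print(n,name,best,"off mm %.1f dyaw %.4f"%(c[1]*1000,d))
E
python3 edge.py
```

```text
scene u78 51 off mm 5.9 dyaw -0.0220
scene u-58 29 off mm -2.7 dyaw -0.1086
scene v-90 35 off mm -5.3 dyaw 0.0539
scene v90 22 off mm 11.2 dyaw -0.0687
top u78 59 off mm 6.2 dyaw -0.0316
top u-58 38 off mm -0.2 dyaw -0.0131
top v-90 64 off mm -0.4 dyaw -0.0275
top v90 57 off mm -0.2 dyaw -0.0410
```

The straight edges and the landmarks together put the yaw near -0.092. I update the pose and compute the descent.

```bash
sed -i 's/^BR=.*/BR=[.632,.054,-.092]/' h.py; cat >> h.py <<'E'
def go(u,v,n,o=S):
    st=robot.get_state();t=toW(o+(u*U+v*V+n*N)/1000)
    print("to",(u,v,n),"shift cm",np.round(100*(t-st["tcp_pos"]),2))
def dirs():
    Bz=R.from_euler('z',BR[2]).as_matrix();print("U",Bz@U,"V",Bz@V,"N",Bz@N)
E
python3 -c "
from h import *
stat();go(0,-1.5,110);dirs()"
```

```text
t 14.85 tcp [0.5432 0.0554 0.2448] u,v,n mm from seat [ 16.4  -6.8 177.6] F [-0.2853  0.7335 -3.3958] w 0.053002294159315566
turn to -n grasp pose (world rotvec): [ 0.0002  0.0001 -0.0219] qpos [-0.53 -0.28  0.17  2.21  0.46  0.69 -0.7 ]
to (0, -1.5, 110) shift cm [ 2.58  0.29 -6.47]
U [ 0.8155 -0.0752  0.574 ] V [0.0919 0.9958 0.    ] N [-0.5716  0.0527  0.819 ]
```

>>> send_rows:
  deltas:
    - {"x": 0.65, "y": 0.07, "z": -1.6, "rx": 0, "ry": 0, "rz": -0.011, "claw": 4.5}
    - {"x": 0.65, "y": 0.07, "z": -1.6, "rx": 0, "ry": 0, "rz": -0.011, "claw": 4.5}
    - {"x": 0.65, "y": 0.07, "z": -1.6, "rx": 0, "ry": 0, "rz": 0, "claw": 4.5}
    - {"x": 0.65, "y": 0.07, "z": -1.6, "rx": 0, "ry": 0, "rz": 0, "claw": 4.5}
    - {"x": 0.9, "y": -0.08, "z": -1.2, "rx": 0, "ry": 0, "rz": 0, "claw": 4.5}
    - {"x": 0.9, "y": -0.08, "z": -1.2, "rx": 0, "ry": 0, "rz": 0, "claw": 4.5}
    - {"x": 0.9, "y": -0.08, "z": -1.2, "rx": 0, "ry": 0, "rz": 0, "claw": 4.5}
    - {"x": 0.9, "y": -0.08, "z": -1.2, "rx": 0, "ry": 0, "rz": 0, "claw": 4.5}
    - {"x": 0, "y": 0, "z": 0, "rx": 0, "ry": 0, "rz": 0, "claw": 4.5}
    - {"x": 0, "y": 0, "z": 0, "rx": 0, "ry": 0, "rz": 0, "claw": 4.5}

```text
clock: 15.85
tcp_pos: [0.605, 0.0549, 0.1327]
tcp_rot: [1.946, 1.775, 0.559]
wrist_force: [0.5, 0.6, -3.9]
gripper_width: 0.0537
```

```bash
python3 - <<'E'
from h import *
stat();go(0,-1.5,10)
for i in range(2):
  for n in("scene","top"):
    p=robot.camera(n)
    for d in robot.landmark_of(p,"cartridge_center")[:4]:
        b=toB(d["centre"])-S
        if np.linalg.norm(b)<.15: print(n,d["score"],"uvn",1000*b@U,1000*b[1],1000*b@N)
    for k in("strap_ear","knob"):
        for d in robot.landmark_of(p,k)[:1]: b=toB(d["centre"])-C;print(k,d["score"],"uvn",1000*b@U,1000*b[1],1000*b@N)
save(robot.camera("scene"),"s3",(240,130,370,240),5)
E
```

```text
t 15.85 tcp [0.605  0.0549 0.1327] u,v,n mm from seat [ 2.4 -1.6 50.4] F [ 0.5214  0.5504 -3.9431] w 0.05372508158090011
turn to -n grasp pose (world rotvec): [ 0.0007 -0.0006  0.0001] qpos [-0.47  0.02  0.19  2.22  0.59  0.39 -0.87]
to (0, -1.5, 10) shift cm [ 2.11 -0.19 -3.45]
scene 0.87 uvn 0.4713411812861345 1.368047356772824 58.29160703533793
strap_ear 0.49 uvn 50.238483177428634 0.20936832892297363 -12.493871970505538
knob 0.68 uvn 87.66978718547107 -1.3649284250828175 4.2616517161655905
top 0.64 uvn -0.6748209501505683 -0.9453463812244435 51.034382204379014
strap_ear 0.61 uvn -82.34179898658947 -1.4085274422098863 77.3724155290627
knob 0.58 uvn 87.06422144679775 2.7592271390618066 8.960582404808402
scene 0.6 uvn -0.7218290311268678 1.5120793894511197 57.66229726967867
knob 0.63 uvn 85.35343279975822 0.2529058265485079 4.541659918118153
top 0.76 uvn 0.37225285475892084 0.6401803685475621 51.033309965040765
top 0.46 uvn -43.83469291594959 64.11524699180698 -0.7875468452319155
strap_ear 0.45 uvn -77.62733643131365 0.9857635272711579 78.70916655869846
knob 0.56 uvn 89.97352408111544 4.382982200789545 8.997777994431914
```

View pics/s3.png

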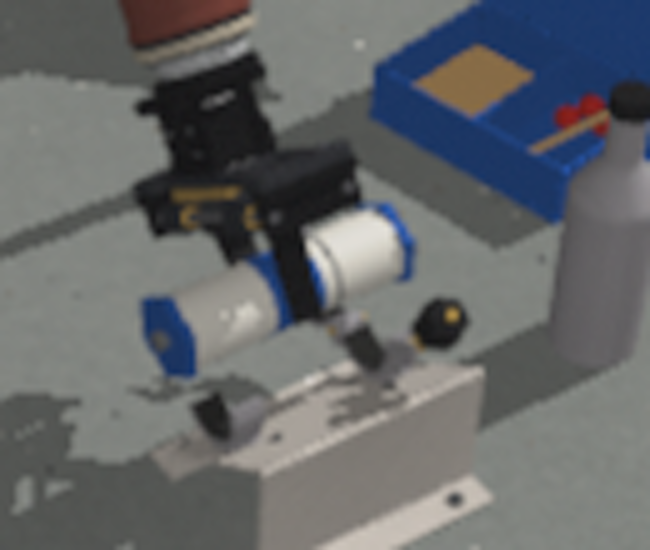

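The cartridge is aligned over the saddles: tube at crop (280,290), strap and knob clear of it. I continue down along -n.

>>> send_rows:
  deltas:
    - {"x": 0.46, "y": -0.04, "z": -0.7, "rx": 0, "ry": 0, "rz": 0, "claw": 4.5}
    - {"x": 0.46, "y": -0.04, "z": -0.7, "rx": 0, "ry": 0, "rz": 0, "claw": 4.5}
    - {"x": 0.46, "y": -0.04, "z": -0.7, "rx": 0, "ry": 0, "rz": 0, "claw": 4.5}
    - {"x": 0.46, "y": -0.04, "z": -0.7, "rx": 0, "ry": 0, "rz": 0, "claw": 4.5}
    - {"x": 0.46, "y": -0.04, "z": -0.7, "rx": 0, "ry": 0, "rz": 0, "claw": 4.5}
    - {"x": 0, "y": 0, "z": 0, "rx": 0, "ry": 0, "rz": 0, "claw": 4.5}
    - {"x": 0, "y": 0, "z": 0, "rx": 0, "ry": 0, "rz": 0, "claw": 4.5}

```text
clock: 17.4
tcp_pos: [0.6281, 0.0528, 0.0974]
tcp_rot: [1.946, 1.775, 0.559]
wrist_force: [0.2, -0.2, -3.6]
gripper_width: 0.0536
```

```bash
python3 -c "
from h import *
stat();go(.5,-1.5,-2.8)"
```

```text
t 17.4 tcp [0.6281 0.0528 0.0974] u,v,n mm from seat [ 1.2 -1.5  8.2] F [ 0.1802 -0.2243 -3.645 ] w 0.05360481319296365
turn to -n grasp pose (world rotvec): [ 0.0007 -0.0006  0.0001] qpos [-0.47  0.12  0.21  2.2   0.65  0.3  -0.93]
to (0.5, -1.5, -2.8) shift cm [ 0.57 -0.05 -0.94]
```

>>> send_rows:
  deltas:
    - {"x": 0.15, "y": -0.01, "z": -0.25, "rx": 0, "ry": 0, "rz": 0, "claw": 4.5}
    - {"x": 0.15, "y": -0.01, "z": -0.25, "rx": 0, "ry": 0, "rz": 0, "claw": 4.5}
    - {"x": 0.1, "y": -0.01, "z": -0.15, "rx": 0, "ry": 0, "rz": 0, "claw": 4.5}
    - {"x": 0, "y": 0, "z": 0, "rx": 0, "ry": 0, "rz": 0, "claw": 4.5}

```text
clock: 17.8
tcp_pos: [0.6322, 0.0526, 0.0912]
tcp_rot: [1.946, 1.775, 0.56]
wrist_force: [-0.7, -0.2, -4.4]
gripper_width: 0.0537
```

>>> send_rows:
  deltas:
    - {"x": 0.07, "y": -0.01, "z": -0.1, "rx": 0, "ry": 0, "rz": 0, "claw": 4.5}
    - {"x": 0.05, "y": 0, "z": -0.08, "rx": 0, "ry": 0, "rz": 0, "claw": 4.5}
    - {"x": 0, "y": 0, "z": 0, "rx": 0, "ry": 0, "rz": 0, "claw": 4.5}

```text
clock: 18.1
tcp_pos: [0.6333, 0.0525, 0.0894]
tcp_rot: [1.946, 1.775, 0.56]
wrist_force: [-0.6, -0.4, -4.4]
gripper_width: 0.053
```

>>> send_rows:
  deltas:
    - {"x": 0.05, "y": 0, "z": -0.08, "rx": 0, "ry": 0, "rz": 0, "claw": 4.5}
    - {"x": 0, "y": 0, "z": 0, "rx": 0, "ry": 0, "rz": 0, "claw": 4.5}
    - {"x": 0, "y": 0, "z": 0, "rx": 0, "ry": 0, "rz": 0, "claw": 4.5}

```text
clock: 18.4
tcp_pos: [0.6338, 0.0525, 0.0886]
tcp_rot: [1.946, 1.775, 0.56]
wrist_force: [-0.9, 0.4, -3.1]
gripper_width: 0.0536
```

>>> send_rows:
  deltas:
    - {"x": 0.05, "y": 0, "z": -0.08, "rx": 0, "ry": 0, "rz": 0, "claw": 4.5}
    - {"x": 0, "y": 0, "z": 0, "rx": 0, "ry": 0, "rz": 0, "claw": 4.5}

```text
clock: 18.6
tcp_pos: [0.6341, 0.0524, 0.0877]
tcp_rot: [1.947, 1.775, 0.559]
wrist_force: [-4.5, -0.2, -2.7]
gripper_width: 0.0534
```

>>> send_rows:
  deltas:
    - {"x": 0.05, "y": 0, "z": -0.08, "rx": 0, "ry": 0, "rz": 0, "claw": 4.5}
    - {"x": 0, "y": 0, "z": 0, "rx": 0, "ry": 0, "rz": 0, "claw": 4.5}

```text
clock: 18.8
tcp_pos: [0.6343, 0.0525, 0.0871]
tcp_rot: [1.947, 1.775, 0.559]
wrist_force: [-14.4, -0.1, 6.5]
gripper_width: 0.0529
```

```bash
python3 - <<'E'
from h import *
stat()
for i in range(2):
  for n in("scene","top"):
    p=robot.camera(n)
    for d in robot.landmark_of(p,"cartridge_center")[:4]:
        b=toB(d["centre"])-S
        if np.linalg.norm(b)<.15: print(n,d["score"],"uvn",1000*b@U,1000*b[1],1000*b@N)
E
```

```text
t 18.8 tcp [0.6343 0.0525 0.0871] u,v,n mm from seat [ 0.3 -1.3 -3.7] F [-14.3954  -0.0963   6.4582] w 0.0529445272463491
turn to -n grasp pose (world rotvec): [ 0.0005 -0.0005  0.0002] qpos [-0.47  0.15  0.22  2.2   0.67  0.27 -0.96]
scene 0.78 uvn -2.785247521232284 3.2984974922438988 3.9061187755645115
scene 0.74 uvn -3.5207736910507874 3.588041760124586 3.0781960911638
top 0.76 uvn -1.153049283719018 -1.202632005788167 -3.5885261430345246
```

Contact is along n at the expected depth, so it's seated. I ease the load off slightly and open.

>>> send_rows:
  deltas:
    - {"x": -0.08, "y": 0, "z": 0.05, "rx": 0, "ry": 0, "rz": 0, "claw": 4.5}
    - {"x": 0, "y": 0, "z": 0, "rx": 0, "ry": 0, "rz": 0, "claw": 5.6}
    - {"x": 0, "y": 0, "z": 0, "rx": 0, "ry": 0, "rz": 0, "claw": 6.2}
    - {"x": 0, "y": 0, "z": 0, "rx": 0, "ry": 0, "rz": 0, "claw": 7.2}
    - {"x": 0, "y": 0, "z": 0, "rx": 0, "ry": 0, "rz": 0, "claw": 8.5}
    - {"x": 0, "y": 0, "z": 0, "rx": 0, "ry": 0, "rz": 0, "claw": 8.5}
    - {"x": 0, "y": 0, "z": 0, "rx": 0, "ry": 0, "rz": 0, "claw": 8.5}

```text
clock: 19.9
tcp_pos: [0.6343, 0.0526, 0.0879]
tcp_rot: [1.946, 1.775, 0.561]
wrist_force: [0.6, -0.8, -0.2]
gripper_width: 0.0826
```

>>> send_rows:
  deltas:
    - {"x": -0.6, "y": 0.05, "z": 0.8, "rx": 0, "ry": 0, "rz": 0, "claw": 8.5}
    - {"x": -1.1, "y": 0.1, "z": 1.6, "rx": 0, "ry": 0, "rz": 0, "claw": 8.5}
    - {"x": -1.1, "y": 0.1, "z": 1.6, "rx": 0, "ry": 0, "rz": 0, "claw": 8.5}
    - {"x": -1.1, "y": 0.1, "z": 1.6, "rx": 0, "ry": 0, "rz": 0, "claw": 8.5}
    - {"x": -1.1, "y": 0.1, "z": 1.6, "rx": 0, "ry": 0, "rz": 0, "claw": 8.5}
    - {"x": -1.1, "y": 0.1, "z": 1.6, "rx": 0, "ry": 0, "rz": 0, "claw": 8.5}
    - {"x": -1.1, "y": 0.1, "z": 1.6, "rx": 0, "ry": 0, "rz": 0, "claw": 8.5}
    - {"x": -1.1, "y": 0.1, "z": 1.6, "rx": 0, "ry": 0, "rz": 0, "claw": 8.5}
    - {"x": 0, "y": 0, "z": 0, "rx": 0, "ry": 0, "rz": 0, "claw": 0}
    - {"x": 0, "y": 0, "z": 0, "rx": 0, "ry": 0, "rz": 0, "claw": 0}

```text
clock: 20.9
tcp_pos: [0.5511, 0.0602, 0.2082]
tcp_rot: [1.946, 1.775, 0.562]
wrist_force: [-0.9, -0.1, 0.2]
gripper_width: 0.0757
```

```bash
python3 - <<'E'
from h import *
stat()
for i in range(3):
  for n in("scene","top"):
    p=robot.camera(n)
    for d in robot.landmark_of(p,"cartridge_center")[:4]:
        b=toB(d["centre"])-S
        if np.linalg.norm(b)<.1: print(n,d["score"],"uvn",1000*b@U,1000*b[1],1000*b@N)
    for k in("strap_ear","knob","strap_hinge","bolt_pivot"):
        for d in robot.landmark_of(p,k)[:1]: b=toB(d["centre"])-C;print(n,k,d["score"],"uvn",1000*b@U,1000*b[1],1000*b@N)
save(robot.camera("scene"),"s4",(240,130,370,240),5)
E
```

```text
t 20.9 tcp [0.5511 0.0602 0.2082] u,v,n mm from seat [  1.4  -1.3 143.4] F [-0.909  -0.0811  0.2138] w 0.07570947827018763
turn to -n grasp pose (world rotvec): [-0.0005  0.0014 -0.0003] qpos [-0.51 -0.21  0.14  2.24  0.51  0.6  -0.8 ]
scene 0.65 uvn -3.410767363148733 1.7574256767373124 5.565807895540143
scene strap_ear 0.7 uvn -81.59559898658947 -1.4085274422098863 78.4371155290627
scene strap_hinge 0.63 uvn -36.81776235985855 -0.9205383190147437 2.23299327784959
scene bolt_pivot 0.58 uvn 48.964959027294455 -0.987037054555509 -12.578349061864477
top 0.94 uvn -2.1646082717704713 -0.5713817109275675 -1.7804087326053033
top 0.17 uvn 48.63658807276874 64.78401625711203 -8.56220788006014
top strap_ear 0.46 uvn -79.49062143531268 -2.382963966574475 77.08396117688581
top knob 0.48 uvn 88.09971506723227 5.43862176885121 11.043820209290223
top bolt_pivot 0.41 uvn 47.73632317841553 -0.15959296791737132 -7.1984786378638725
scene 0.91 uvn -1.0002103947816814 2.612125033235859 4.242744892069212
scene strap_ear 0.68 uvn 0.9404178730877661 -127.85469514998177 1.0507105504854954
scene knob 0.55 uv
[... 520 characters left out ...]
185860683154
scene 0.84 uvn -6.123746665260979 6.845044723151252 2.33779167992651
scene 0.36 uvn 1.2193967265847638 62.59546077752208 3.053509986496158
scene knob 0.69 uvn 1.528410049309116 -131.38434852869742 0.2722262902278034
scene strap_hinge 0.68 uvn -39.41355483020078 1.2778646709020458 0.632652957918506
scene bolt_pivot 0.49 uvn 49.669344900885676 -3.982056831775216 -13.804795571560891
top 0.73 uvn -2.90602717966074 1.032519093560255 -4.680395480921521
top knob 0.47 uvn 88.76562402945198 5.231760747191686 10.210727603290051
top strap_hinge 0.24 uvn 53.97976879616655 -341.14781213565146 -147.25961231868084
top bolt_pivot 0.67 uvn 52.72254982261728 -2.9602049680969507 -7.884130644911257
```

View pics/s4.png

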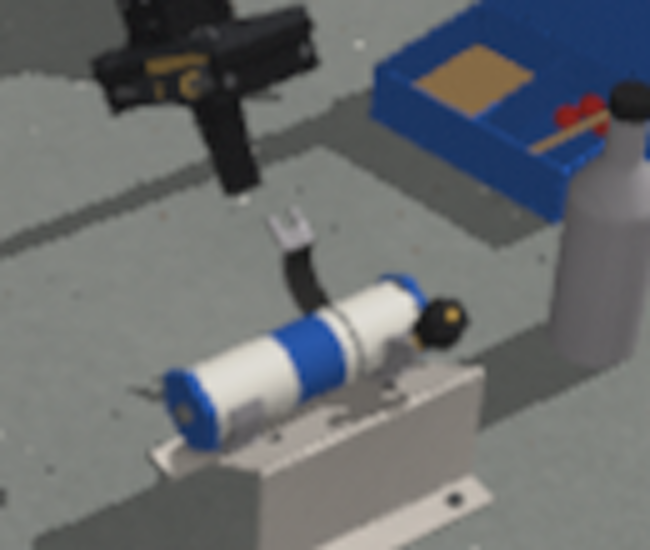

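The cartridge is seated in both saddles with its caps outside, strap and knob still open: strap fork at crop (290,228), knob at (440,322). Strap angle is about 2.0 and the bolt about 1.1. I will pinch the fork along v with the tool vertical and swing it over.

>>> send_rows:
  deltas:
    - {"x": -0.5, "y": 0.5, "z": 1, "rx": 0.0112, "ry": 0.1217, "rz": 0, "claw": 5}
    - {"x": -0.5, "y": 1, "z": 1, "rx": 0.0112, "ry": 0.1217, "rz": 0, "claw": 5}
    - {"x": -0.5, "y": 1, "z": 0.5, "rx": 0.0112, "ry": 0.1217, "rz": 0, "claw": 5}
    - {"x": -0.5, "y": 1, "z": 0.5, "rx": 0.0112, "ry": 0.1217, "rz": 0, "claw": 5}
    - {"x": 0, "y": 1, "z": 0, "rx": 0.0112, "ry": 0.1217, "rz": 0, "claw": 5}
    - {"x": 0, "y": 1, "z": 0, "rx": 0, "ry": 0, "rz": 0.14, "claw": 5}
    - {"x": 0, "y": 0.5, "z": 0, "rx": 0, "ry": 0, "rz": 0.14, "claw": 5}
    - {"x": 0, "y": 0.5, "z": 0, "rx": 0, "ry": 0, "rz": 0.14, "claw": 5}
    - {"x": 0, "y": 0.5, "z": 0, "rx": 0, "ry": 0, "rz": 0.14, "claw": 5}
    - {"x": 0, "y": 0, "z": 0, "rx": 0, "ry": 0, "rz": 0.14, "claw": 5}

```text
clock: 23.75
tcp_pos: [0.5311, 0.1309, 0.2374]
tcp_rot: [1.445, 2.789, 0.0]
wrist_force: [0.3, -0.4, 0.1]
gripper_width: 0.0502
```

>>> send_rows:
  deltas:
    - {"x": 0, "y": 0, "z": 0, "rx": 0, "ry": 0, "rz": 0.14, "claw": 5}
    - {"x": 0, "y": 0, "z": 0, "rx": 0, "ry": 0, "rz": 0.14, "claw": 5}
    - {"x": 0, "y": 0, "z": 0, "rx": 0, "ry": 0, "rz": 0.14, "claw": 5}
    - {"x": 0, "y": 0, "z": 0, "rx": 0, "ry": 0, "rz": 0.14, "claw": 5}
    - {"x": 0, "y": 0, "z": 0, "rx": 0, "ry": 0, "rz": 0.14, "claw": 5}
    - {"x": 0, "y": 0, "z": 0, "rx": 0, "ry": 0, "rz": 0.14, "claw": 5}
    - {"x": 0, "y": 0, "z": 0, "rx": 0, "ry": 0, "rz": 0.031, "claw": 5}
    - {"x": 0, "y": 0, "z": 0, "rx": 0, "ry": 0, "rz": 0, "claw": 5}

```text
clock: 24.55
tcp_pos: [0.5312, 0.13, 0.2375]
tcp_rot: [0.144, 3.138, 0.0]
wrist_force: [-0.6, 0.2, -0.7]
gripper_width: 0.0499
```

```bash
cat >> h.py <<'E'
def ear(a): return C-.038*U+.0882*(np.cos(a+.068)*U+np.sin(a+.068)*N)
def kn(a,r=.041): return C+.05*U-.010*N+r*(np.cos(a)*N+np.sin(a)*U)
def vert():
    st=robot.get_state();M=R.from_rotvec(st["tcp_rot"]).as_matrix();Bz=R.from_euler('z',BR[2]).as_matrix()
    T=Bz@np.c_[[-1,0,0],[0,1,0],[0,0,-1]]
    T=T if (T[:,1]@M[:,1])>0 else T@np.diag([-1,-1,1])
    print("t",st["clock"],"tcp",st["tcp_pos"],"F",st["wrist_force"],"w",st["gripper_width"],"turn",R.from_matrix(T@M.T).as_rotvec(),"q",np.round(st["qpos"],2))
    return np.array(st["tcp_pos"])
E
python3 - <<'E'
from h import *
p=vert();e=toW(ear(2.0));print("ear",e,"shift to ear+7cm",100*(e+[0,0,.07]-p))
for i in range(3):
  for n in("scene","top"):
    q=robot.camera(n)
    for d in robot.landmark_of(q,"strap_ear")[:2]:
      b=toB(d["centre"])-C;print(n,d["score"],d["centre"],"uvn",1000*b@U,1000*b[1],1000*b@N)
E
```

```text
t 24.55 tcp [0.5312 0.13   0.2375] F [-0.5557  0.1635 -0.6795] w 0.04994004466591794 turn [-0.0002  0.0003 -0.0005] q [-0.51  0.12  0.2   1.73 -0.03  1.29  1.18]
ear [0.5283 0.1278 0.1075] shift to ear+7cm [-0.2896 -0.2171 -5.9985]
scene 0.54 [0.6056, 0.1199, 0.0732] uvn -36.13179350307203 -0.804067368410169 4.805455275657326
scene 0.43 [0.5261, 0.1277, 0.1071] uvn -82.09522584685723 -0.3407404417420795 78.42089418326746
top 0.67 [0.7055, 0.1185, 0.1504] uvn 89.7584349091487 6.979693584357808 10.858331089314586
scene 0.49 [0.5268, 0.1299, 0.1078] uvn -81.288082200591 1.9142649148462394 78.7101071833202
scene 0.56 [0.5288, 0.1258, 0.1071] uvn -79.75031813693718 -1.9846555729230373 76.77745459169957
top 0.58 [0.6376, 0.1167, 0.0903] uvn 0.021546061967146327 -1.0506857630919049 0.35128652067260874
```

>>> send_rows:
  deltas:
    - {"x": -0.4, "y": -0.2, "z": -4, "rx": 0, "ry": 0, "rz": 0, "claw": 5}
    - {"x": 0, "y": 0, "z": -4, "rx": 0, "ry": 0, "rz": 0, "claw": 5}
    - {"x": 0, "y": 0, "z": -3, "rx": 0, "ry": 0, "rz": 0, "claw": 5}
    - {"x": 0, "y": 0, "z": -1.7, "rx": 0, "ry": 0, "rz": 0, "claw": 5}
    - {"x": 0, "y": 0, "z": 0, "rx": 0, "ry": 0, "rz": 0, "claw": 5}
    - {"x": 0, "y": 0, "z": 0, "rx": 0, "ry": 0, "rz": 0, "claw": 3}
    - {"x": 0, "y": 0, "z": 0, "rx": 0, "ry": 0, "rz": 0, "claw": 2.2}
    - {"x": 0, "y": 0, "z": 0, "rx": 0, "ry": 0, "rz": 0, "claw": 2}
    - {"x": 0, "y": 0, "z": 0, "rx": 0, "ry": 0, "rz": 0, "claw": 2}
    - {"x": 0, "y": 0, "z": 0, "rx": 0, "ry": 0, "rz": 0, "claw": 2}
  grip_force: 8

```text
clock: 26.15
tcp_pos: [0.5274, 0.1282, 0.1113]
tcp_rot: [0.144, 3.137, 0.001]
wrist_force: [-0.1, -0.4, 0.9]
gripper_width: 0.026
```

```bash
python3 - <<'E'
from h import *
p=vert();print(1000*(toB(p)-ear(2.0)))
A=np.linspace(2.0,0,21);E=np.array([toW(ear(a)) for a in A])
print(np.c_[A[1:],100*np.diff(E,axis=0)].round(2))
E
```

```text
t 26.15 tcp [0.5274 0.1282 0.1113] F [-0.0579 -0.4124  0.9049] w 0.025982833667317826 turn [-0.0009  0.0014 -0.0004] q [-0.49  0.22  0.2   1.89 -0.05  1.03  1.2 ]
[-0.8719  0.3236  3.7287]
[[ 1.9   0.43 -0.04  0.77]
 [ 1.8   0.5  -0.05  0.72]
 [ 1.7   0.57 -0.05  0.67]
 [ 1.6   0.64 -0.06  0.61]
 [ 1.5   0.69 -0.06  0.54]
 [ 1.4   0.74 -0.07  0.47]
 [ 1.3   0.79 -0.07  0.39]
 [ 1.2   0.82 -0.08  0.31]
 [ 1.1   0.85 -0.08  0.23]
 [ 1.    0.87 -0.08  0.14]
 [ 0.9   0.88 -0.08  0.05]
 [ 0.8   0.88 -0.08 -0.04]
 [ 0.7   0.87 -0.08 -0.12]
 [ 0.6   0.85 -0.08 -0.21]
 [ 0.5   0.83 -0.08 -0.3 ]
 [ 0.4   0.79 -0.07 -0.38]
 [ 0.3   0.75 -0.07 -0.45]
 [ 0.2   0.7  -0.06 -0.53]
 [ 0.1   0.65 -0.06 -0.6 ]
 [ 0.    0.59 -0.05 -0.66]]
```

The fork is gripped: opening 26 mm equals its width. I swing along the arc.

>>> send_rows:
  deltas:
    - {"x": 0.43, "y": -0.04, "z": 0.77, "rx": 0, "ry": 0, "rz": 0, "claw": 2}
    - {"x": 0.5, "y": -0.05, "z": 0.72, "rx": 0, "ry": 0, "rz": 0, "claw": 2}
    - {"x": 0.57, "y": -0.05, "z": 0.67, "rx": 0, "ry": 0, "rz": 0, "claw": 2}
    - {"x": 0.64, "y": -0.06, "z": 0.61, "rx": 0, "ry": 0, "rz": 0, "claw": 2}
    - {"x": 0.69, "y": -0.06, "z": 0.54, "rx": 0, "ry": 0, "rz": 0, "claw": 2}
    - {"x": 0.74, "y": -0.07, "z": 0.47, "rx": 0, "ry": 0, "rz": 0, "claw": 2}
    - {"x": 0, "y": 0, "z": 0, "rx": 0, "ry": 0, "rz": 0, "claw": 2}

```text
clock: 26.85
tcp_pos: [0.5643, 0.1246, 0.1495]
tcp_rot: [0.145, 3.136, 0.001]
wrist_force: [-2.1, 0.4, 3.7]
gripper_width: 0.0262
```

```bash
python3 - <<'E'
from h import *
p=vert();print(1000*(toB(p)-ear(1.4)))
for n in("scene","top"):
    q=robot.camera(n)
    for k in("strap_ear","strap_crown","cartridge_center"):
      for d in robot.landmark_of(q,k)[:2]:
        b=toB(d["centre"])-C;print(n,k,d["score"],"uvn",1000*b@U,1000*b[1],1000*b@N)
E
```

```text
t 26.85 tcp [0.5643 0.1246 0.1495] F [-2.1408  0.3852  3.739 ] w 0.02622555931400653 turn [-0.0007  0.0022  0.0002] q [-0.48  0.25  0.21  1.77 -0.06  1.13  1.23]
[0.1982 0.1237 4.2166]
scene strap_ear 0.4 uvn -29.668444474973942 -0.6887219495740754 87.71999356365697
scene strap_crown 0.74 uvn -3.8364219652394156 1.932186581721687 1.101096591022502
scene strap_crown 0.62 uvn -65.38435659643845 2.997416706439271 46.80196616160645
scene cartridge_center 0.97 uvn -269.9892543559496 -468.8607509284658 112.64831758280229
scene cartridge_center 0.91 uvn -1.0112027365250742 -62.18301155154295 2.174254909359462
top cartridge_center 0.96 uvn -273.9152155819903 -471.96274881671883 114.42281348481372
top cartridge_center 0.79 uvn -0.4903957675983215 -60.45671898635415 -5.029982453478101
```

The strap follows, at about 1.4 rad. I carry on.

>>> send_rows:
  deltas:
    - {"x": 0.79, "y": -0.07, "z": 0.39, "rx": 0, "ry": 0, "rz": 0, "claw": 2}
    - {"x": 0.82, "y": -0.08, "z": 0.31, "rx": 0, "ry": 0, "rz": 0, "claw": 2}
    - {"x": 0.85, "y": -0.08, "z": 0.23, "rx": 0, "ry": 0, "rz": 0, "claw": 2}
    - {"x": 0.87, "y": -0.08, "z": 0.14, "rx": 0, "ry": 0, "rz": 0, "claw": 2}
    - {"x": 0.88, "y": -0.08, "z": 0.05, "rx": 0, "ry": 0, "rz": 0, "claw": 2}
    - {"x": 0.88, "y": -0.08, "z": -0.04, "rx": 0, "ry": 0, "rz": 0, "claw": 2}
    - {"x": 0.87, "y": -0.08, "z": -0.12, "rx": 0, "ry": 0, "rz": 0, "claw": 2}
    - {"x": 0.85, "y": -0.08, "z": -0.21, "rx": 0, "ry": 0, "rz": 0, "claw": 2}
    - {"x": 0.83, "y": -0.08, "z": -0.3, "rx": 0, "ry": 0, "rz": 0, "claw": 2}
    - {"x": 0, "y": 0, "z": 0, "rx": 0, "ry": 0, "rz": 0, "claw": 2}

```text
clock: 28.25
tcp_pos: [0.6408, 0.1173, 0.1527]
tcp_rot: [0.145, 3.136, 0.0]
wrist_force: [1.8, -1.0, 2.6]
gripper_width: 0.0259
```

>>> send_rows:
  deltas:
    - {"x": 0.79, "y": -0.07, "z": -0.38, "rx": 0, "ry": 0, "rz": 0, "claw": 2}
    - {"x": 0.75, "y": -0.07, "z": -0.45, "rx": 0, "ry": 0, "rz": 0, "claw": 2}
    - {"x": 0.7, "y": -0.06, "z": -0.53, "rx": 0, "ry": 0, "rz": 0, "claw": 2}
    - {"x": 0, "y": 0, "z": 0, "rx": 0, "ry": 0, "rz": 0, "claw": 2}

```text
clock: 28.65
tcp_pos: [0.6629, 0.1152, 0.1386]
tcp_rot: [0.145, 3.137, -0.0]
wrist_force: [3.3, -1.5, 2.7]
gripper_width: 0.0255
```

```bash
python3 - <<'E'
from h import *
p=vert();print(1000*(toB(p)-ear(.2)))
for n in("scene","top"):
    q=robot.camera(n)
    for k in("strap_ear","strap_crown","knob"):
      for d in robot.landmark_of(q,k)[:2]:
        b=toB(d["centre"])-C;print(n,k,d["score"],"uvn",1000*b@U,1000*b[1],1000*b@N)
E
```

```text
t 28.65 tcp [0.6629 0.1152 0.1386] F [ 3.3419 -1.5347  2.6866] w 0.025510887796009418 turn [0.0001 0.0014 0.0003] q [-0.41  0.45  0.23  1.53 -0.11  1.17  1.32]
[-0.0194 -0.2569  2.4539]
scene strap_ear 0.55 uvn 46.415256296823706 0.7283313270803615 25.3588237919697
scene strap_ear 0.32 uvn -3.110136589872205 -59.80234821699213 -0.2628273472690549
scene strap_crown 0.46 uvn -9.837468739424056 1.7588563107746313 41.33503108233139
scene strap_crown 0.34 uvn 54.33416786325978 -342.54959833826535 -148.72928516912222
scene knob 0.66 uvn 85.77628710853568 0.7798326032106562 2.7797517700860856
top strap_crown 0.59 uvn -11.424402413628403 -1.445984893152799 38.9054982727994
top strap_crown 0.53 uvn -215.04874114098124 300.2808313690399 45.198413449234735
```

>>> send_rows:
  deltas:
    - {"x": 0.65, "y": -0.06, "z": -0.6, "rx": 0, "ry": 0, "rz": 0, "claw": 2}
    - {"x": 0.59, "y": -0.05, "z": -0.66, "rx": 0, "ry": 0, "rz": 0, "claw": 2}
    - {"x": 0, "y": 0, "z": 0, "rx": 0, "ry": 0, "rz": 0, "claw": 2}

```text
clock: 29.35
tcp_pos: [0.6748, 0.1141, 0.1255]
tcp_rot: [0.145, 3.138, -0.0]
wrist_force: [2.6, -3.4, 2.1]
gripper_width: 0.026
```

>>> send_rows:
  deltas:
    - {"x": 0.15, "y": 0, "z": -0.2, "rx": 0, "ry": 0, "rz": 0, "claw": 2}
    - {"x": 0, "y": 0, "z": 0, "rx": 0, "ry": 0, "rz": 0, "claw": 2}
    - {"x": 0, "y": 0, "z": 0, "rx": 0, "ry": 0, "rz": 0, "claw": 2}

```text
clock: 29.65
tcp_pos: [0.6754, 0.1141, 0.1246]
tcp_rot: [-0.145, -3.138, 0.0]
wrist_force: [0.2, -5.0, 5.0]
gripper_width: 0.0254
```

```bash
python3 - <<'E'
from h import *
p=vert();print(1000*(toB(p)-ear(0)))
for n in("scene","top")*2:
    q=robot.camera(n)
    for k in("strap_ear","strap_crown","knob"):
      for d in robot.landmark_of(q,k)[:1]:
        b=toB(d["centre"])-C;print(n,k,d["score"],"uvn",1000*b@U,1000*b[1],1000*b@N)
E
```

```text
t 29.65 tcp [0.6754 0.1141 0.1246] F [ 0.2309 -5.03    5.0099] w 0.025417196360158868 turn [ 0.0001 -0.0004  0.    ] q [-0.4   0.48  0.23  1.51 -0.11  1.16  1.33]
[ 0.2201 -0.1642  0.9875]
scene strap_crown 0.53 uvn -36.88011740793295 186.8281296089376 -86.14474420982475
scene knob 0.67 uvn -51.84221164708135 -62.82492907628555 -71.50610209349853
top strap_crown 0.41 uvn -3.4905386154653066 -2.742578999470717 29.19262449972782
scene strap_ear 0.75 uvn -1.205827181091822 -0.42091567075541736 3.776207084184011
scene knob 0.68 uvn 87.50424274654817 0.5990524611007436 4.866190553701273
top knob 0.6 uvn 2.0805249523514338 -496.03098535536 -110.76365424010955
```

>>> send_rows:
  deltas:
    - {"x": 0, "y": 0, "z": 0, "rx": 0, "ry": 0, "rz": 0, "claw": 4.5}
    - {"x": 0, "y": 0, "z": 0, "rx": 0, "ry": 0, "rz": 0, "claw": 4.5}
    - {"x": 0, "y": 0, "z": 0, "rx": 0, "ry": 0, "rz": 0, "claw": 4.5}
    - {"x": -0.3, "y": 0, "z": 2, "rx": 0, "ry": 0, "rz": 0, "claw": 4.5}
    - {"x": -0.6, "y": 0, "z": 3, "rx": 0, "ry": 0, "rz": 0, "claw": 4.5}
    - {"x": 0, "y": 0, "z": 0, "rx": 0, "ry": 0, "rz": 0, "claw": 0}
    - {"x": 0, "y": 0, "z": 0, "rx": 0, "ry": 0, "rz": 0, "claw": 0}
    - {"x": 0, "y": 0, "z": 0, "rx": 0, "ry": 0, "rz": 0, "claw": 0}
    - {"x": 0, "y": 0, "z": 0, "rx": 0, "ry": 0, "rz": 0, "claw": 0}

```text
clock: 31.35
tcp_pos: [0.666, 0.1147, 0.1735]
tcp_rot: [-0.144, -3.137, -0.0]
wrist_force: [-0.6, -0.7, -0.5]
gripper_width: 0.0206
```

```bash
python3 - <<'E'
from h import *
p=vert();print(1000*toB(p))
for n in("scene","top")*2:
    q=robot.camera(n)
    for k in("strap_ear","strap_crown","knob"):
      for d in robot.landmark_of(q,k)[:1]:
        b=toB(d["centre"])-C;print(n,k,d["score"],"uvn",1000*b@U,1000*b[1],1000*b@N)
save(robot.camera("scene"),"s5",(280,160,360,220),8)
E
```

```text
t 31.35 tcp [0.666  0.1147 0.1735] F [-0.5681 -0.7014 -0.4701] w 0.02064223838152386 turn [-0.0001 -0.0014 -0.0005] q [-0.41  0.43  0.23  1.49 -0.1   1.24  1.32]
[ 28.2552  63.5356 173.506 ]
scene strap_ear 0.64 uvn 48.55930717033367 0.4657365168468097 4.92615138489435
scene strap_crown 0.5 uvn 1.8551175085816458 3.1798851462018636 34.97216294270346
scene knob 0.49 uvn 84.48059700366218 1.9747577841650181 1.1231320145273564
top strap_ear 0.5 uvn 51.237777510226195 -4.415021507907596 9.888160206508141
top strap_crown 0.42 uvn -3.0325509013325553 -1.6380438895712903 29.84867413597666
scene strap_ear 0.54 uvn 50.6011595352427 -1.409334500805881 9.113046308633331
scene strap_crown 0.58 uvn -0.6870180551289001 -498.2154548981333 -111.38871896990965
scene knob 0.42 uvn 87.45682923365328 -1.02944902041259 3.3117427593199227
top strap_ear 0.57 uvn 47.92710660736383 -3.4927467426422165 6.712651779454405
top strap_crown 0.54 uvn -2.7321088278783137 -2.5985469667924104 31.347914734068556
top knob 0.18 uvn 2.589194205466332 -498.0240075261414 -108.43331816109605
```

View pics/s5.png

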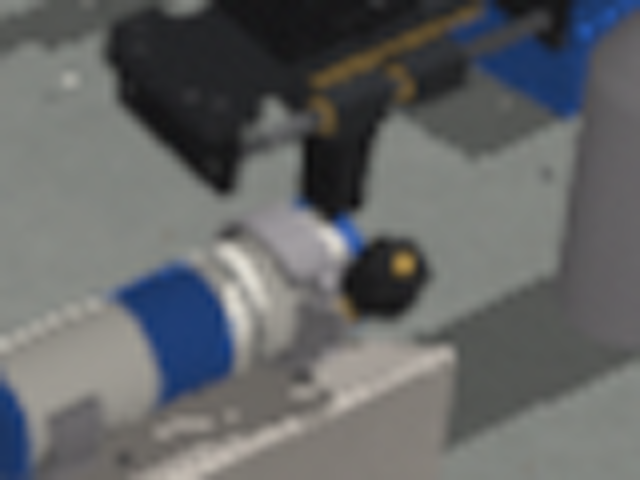

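The strap lies over the tube and looks closed (crop (290,235)), with the knob still leaning out at (390,275). I press the fork down to make sure.

>>> send_rows:
  deltas:
    - {"x": 0, "y": 0, "z": -1, "rx": 0, "ry": 0, "rz": 0, "claw": 0}
    - {"x": 0, "y": 0, "z": -1, "rx": 0, "ry": 0, "rz": 0, "claw": 0}
    - {"x": 0, "y": 0, "z": -0.3, "rx": 0, "ry": 0, "rz": 0, "claw": 0}
    - {"x": 0, "y": 0, "z": -0.3, "rx": 0, "ry": 0, "rz": 0, "claw": 0}
    - {"x": 0, "y": 0, "z": 0, "rx": 0, "ry": 0, "rz": 0, "claw": 0}

```text
clock: 32.7
tcp_pos: [0.6663, 0.1145, 0.1481]
tcp_rot: [-0.144, -3.138, -0.0]
wrist_force: [-0.4, -0.3, -0.4]
gripper_width: 0.0002
```

>>> send_rows:
  deltas:
    - {"x": 0, "y": 0, "z": -0.15, "rx": 0, "ry": 0, "rz": 0, "claw": 0}
    - {"x": 0, "y": 0, "z": 0, "rx": 0, "ry": 0, "rz": 0, "claw": 0}

```text
clock: 32.9
tcp_pos: [0.6666, 0.1146, 0.1474]
tcp_rot: [0.144, 3.138, 0.001]
wrist_force: [-0.1, -0.5, 0.2]
gripper_width: 0.0003
```

>>> send_rows:
  deltas:
    - {"x": 0, "y": 0, "z": -0.15, "rx": 0, "ry": 0, "rz": 0, "claw": 0}
    - {"x": 0, "y": 0, "z": 0, "rx": 0, "ry": 0, "rz": 0, "claw": 0}

```text
clock: 33.1
tcp_pos: [0.6667, 0.1146, 0.146]
tcp_rot: [0.144, 3.137, 0.001]
wrist_force: [0.4, 0.3, 1.9]
gripper_width: 0.0008
```

>>> send_rows:
  deltas:
    - {"x": 0, "y": 0, "z": -0.15, "rx": 0, "ry": 0, "rz": 0, "claw": 0}
    - {"x": 0, "y": 0, "z": 0, "rx": 0, "ry": 0, "rz": 0, "claw": 0}

```text
clock: 33.3
tcp_pos: [0.6671, 0.1146, 0.1452]
tcp_rot: [0.144, 3.136, 0.001]
wrist_force: [-0.0, -0.4, 5.6]
gripper_width: 0.0004
```

>>> send_rows:
  deltas:
    - {"x": 0, "y": 0, "z": -0.1, "rx": 0, "ry": 0, "rz": 0, "claw": 0}
    - {"x": 0, "y": 0, "z": 0, "rx": 0, "ry": 0, "rz": 0, "claw": 0}

```text
clock: 33.5
tcp_pos: [0.6673, 0.1146, 0.1449]
tcp_rot: [0.144, 3.136, 0.002]
wrist_force: [-2.3, -0.4, 9.5]
gripper_width: 0.0004
```

The press ran onto a stiff stop at 9.5 N with the tip height as predicted, so the strap is fully closed. Now the knob, pinched along v.

>>> send_rows:
  deltas:
    - {"x": 0, "y": 0, "z": 3, "rx": 0, "ry": 0, "rz": 0, "claw": 0}
    - {"x": 1.5, "y": 0, "z": 3.5, "rx": 0, "ry": 0, "rz": 0, "claw": 5}
    - {"x": 2, "y": 0, "z": 0, "rx": 0, "ry": 0, "rz": 0, "claw": 5}
    - {"x": 0, "y": 0, "z": 0, "rx": 0, "ry": 0, "rz": 0, "claw": 5}
    - {"x": 0, "y": 0, "z": 0, "rx": 0, "ry": 0, "rz": 0, "claw": 5}

```text
clock: 34.0
tcp_pos: [0.7012, 0.1144, 0.2074]
tcp_rot: [-0.144, -3.137, 0.0]
wrist_force: [-0.1, -0.9, -0.5]
gripper_width: 0.0247
```

```bash
python3 - <<'E'
from h import *
p=vert()
for n in("scene","top")*3:
    q=robot.camera(n)
    for k in("knob","strap_ear"):
      for d in robot.landmark_of(q,k)[:1]:
        b=toB(d["centre"])-C;w=b-(.05*U-.01*N);print(n,k,d["score"],"uvn",1000*b@U,1000*b[1],1000*b@N,"bolt",np.arctan2(w@U,w@N))
for a in(1.05,1.1,1.15,1.2): print(a,toW(kn(a)),100*(toW(kn(a))+[0,0,.004]-p))
A=np.r_[1.13:-.01:12j];E=np.array([toW(kn(a)) for a in A])
print(np.c_[A[1:],100*np.diff(E,axis=0)].round(2))
E
```

```text
t 34.0 tcp [0.7012 0.1144 0.2074] F [-0.1368 -0.9494 -0.4962] w 0.024670692003895704 turn [ 0.     -0.0008 -0.0001] q [-0.39  0.48  0.24  1.35 -0.11  1.33  1.33]
scene knob 0.62 uvn 86.59137923309358 -1.9010422291028464 5.26171711868654 bolt 1.1754784993251421
scene strap_ear 0.64 uvn 49.75998897816476 -0.004587893143781496 6.038712852910166 bolt -0.015699708731087326
top knob 0.5 uvn 89.97635522432891 4.266511250184971 7.408115996624179 bolt 1.1599407927776488
scene knob 0.49 uvn 87.47701492810162 1.5610357408459563 1.8320468025270522 bolt 1.264837069478844
scene strap_ear 0.53 uvn 50.12847972182407 -1.1289772602831039 8.8336808787216 bolt 0.00619175601760754
top knob 0.52 uvn 88.35101897912163 7.203448458209055 12.211112339419026 bolt 1.0456661511881034
top strap_ear 0.56 uvn 50.124273892457786 -4.848597808466574 7.004692656568043 bolt 0.006610327557181484
scene knob 0.61 uvn 86.26750859908009 1.648465406852706 4.14528371688404 bolt 1.1987500148304342
scene strap_ear 0.53 uvn 49.504297965656505 -1.5074313966946389 5.607269801847573 bolt -0.03250384283810223
top knob 0.44 uvn 90.06930778115141 7.16343413151592 7.831485999534922 bolt 1.151935500249539
top strap_ear 0.51 uvn 49.18570077799757 -7.212367290825673 6.685463557300858 bolt -0.04946569527865132
1.05 [0.7017 0.1118 0.1476] [ 0.0535 -0.2582 -5.5803]
1.1 [0.7035 0.1117 0.1467] [ 0.236 -0.275 -5.672]
1.15 [0.7053 0.1115 0.1457] [ 0.4138 -0.2914 -5.7727]
1.2 [0.707  0.1113 0.1446] [ 0.5864 -0.3074 -5.8822]
[[ 1.03 -0.38  0.03  0.19]
 [ 0.92 -0.4   0.04  0.15]
 [ 0.82 -0.41  0.04  0.11]
 [ 0.72 -0.42  0.04  0.07]
 [ 0.61 -0.42  0.04  0.02]
 [ 0.51 -0.42  0.04 -0.02]
 [ 0.4  -0.42  0.04 -0.07]
 [ 0.3  -0.41  0.04 -0.11]
 [ 0.2  -0.4   0.04 -0.15]
 [ 0.09 -0.38  0.03 -0.19]
 [-0.01 -0.36  0.03 -0.23]]
```

>>> send_rows:
  deltas:
    - {"x": 0.45, "y": -0.28, "z": -1.75, "rx": 0, "ry": 0, "rz": 0, "claw": 5}
    - {"x": 0, "y": 0, "z": -1.5, "rx": 0, "ry": 0, "rz": 0, "claw": 5}
    - {"x": 0, "y": 0, "z": -1.5, "rx": 0, "ry": 0, "rz": 0, "claw": 5}
    - {"x": 0, "y": 0, "z": -1, "rx": 0, "ry": 0, "rz": 0, "claw": 5}
    - {"x": 0, "y": 0, "z": 0, "rx": 0, "ry": 0, "rz": 0, "claw": 5}
    - {"x": 0, "y": 0, "z": 0, "rx": 0, "ry": 0, "rz": 0, "claw": 3.5}
    - {"x": 0, "y": 0, "z": 0, "rx": 0, "ry": 0, "rz": 0, "claw": 2.5}
    - {"x": 0, "y": 0, "z": 0, "rx": 0, "ry": 0, "rz": 0, "claw": 2.5}
    - {"x": 0, "y": 0, "z": 0, "rx": 0, "ry": 0, "rz": 0, "claw": 2.5}
    - {"x": 0, "y": 0, "z": 0, "rx": 0, "ry": 0, "rz": 0, "claw": 2.5}
  grip_force: 6

```text
clock: 35.9
tcp_pos: [0.7065, 0.111, 0.1515]
tcp_rot: [0.145, 3.137, -0.0]
wrist_force: [0.2, -3.2, 3.1]
gripper_width: 0.0299
```

>>> send_rows:
  deltas:
    - {"x": -0.38, "y": 0.03, "z": 0.19, "rx": 0, "ry": 0, "rz": 0, "claw": 2.5}
    - {"x": -0.4, "y": 0.04, "z": 0.15, "rx": 0, "ry": 0, "rz": 0, "claw": 2.5}
    - {"x": -0.41, "y": 0.04, "z": 0.11, "rx": 0, "ry": 0, "rz": 0, "claw": 2.5}
    - {"x": -0.42, "y": 0.04, "z": 0.07, "rx": 0, "ry": 0, "rz": 0, "claw": 2.5}
    - {"x": -0.42, "y": 0.04, "z": 0.02, "rx": 0, "ry": 0, "rz": 0, "claw": 2.5}
    - {"x": -0.42, "y": 0.04, "z": -0.02, "rx": 0, "ry": 0, "rz": 0, "claw": 2.5}
    - {"x": 0, "y": 0, "z": 0, "rx": 0, "ry": 0, "rz": 0, "claw": 2.5}

```text
clock: 36.6
tcp_pos: [0.6809, 0.1135, 0.1564]
tcp_rot: [0.144, 3.138, -0.0]
wrist_force: [-0.6, -5.1, 3.9]
gripper_width: 0.0297
```

```bash
python3 - <<'E'
from h import *
p=vert();print(100*(toW(kn(0))+[0,0,.004]-p))
for n in("scene","top")*2:
    q=robot.camera(n)
    for k in("knob","strap_ear"):
      for d in robot.landmark_of(q,k)[:1]:
        b=toB(d["centre"])-C;w=b-(.05*U-.01*N);print(n,k,d["score"],"uvn",1000*b@U,1000*b[1],1000*b@N,"bolt",np.arctan2(w@U,w@N))
E
```

```text
t 36.6 tcp [0.6809 0.1135 0.1564] F [-0.6396 -5.0802  3.8937] w 0.029716454573624363 turn [0.0002 0.     0.    ] q [-0.4   0.47  0.23  1.47 -0.11  1.22  1.33]
[-1.9922  0.2118 -0.8261]
scene knob 0.41 uvn 72.85039599987428 2.616112543023408 21.731377162481284 bolt 0.6238206357296626
scene strap_ear 0.51 uvn 48.99156012348454 1.2531662767918117 5.844495469010831 bolt -0.06429558941399625
top strap_ear 0.43 uvn 47.21568376119286 -4.100876563001399 7.699772064804999 bolt -0.15666201793618764
scene knob 0.62 uvn 72.01054351998717 -2.425571366601015 19.02250710565002 bolt 0.6485541413063132
scene strap_ear 0.58 uvn 48.42664025629616 1.0080769431765613 5.874035034048847 bolt -0.0995170609165486
top knob 0.23 uvn 2.785954420545444 -495.92222122958924 -109.91463814089508 bolt -2.7000441277673293
top strap_ear 0.47 uvn 49.67169171357043 -3.564762758981356 8.66530666228396 bolt -0.0182197630764595
```

>>> send_rows:
  deltas:
    - {"x": -0.42, "y": 0.04, "z": -0.07, "rx": 0, "ry": 0, "rz": 0, "claw": 2.5}
    - {"x": -0.41, "y": 0.04, "z": -0.11, "rx": 0, "ry": 0, "rz": 0, "claw": 2.5}
    - {"x": -0.4, "y": 0.04, "z": -0.15, "rx": 0, "ry": 0, "rz": 0, "claw": 2.5}
    - {"x": -0.38, "y": 0.03, "z": -0.19, "rx": 0, "ry": 0, "rz": 0, "claw": 2.5}
    - {"x": 0, "y": 0, "z": 0, "rx": 0, "ry": 0, "rz": 0, "claw": 2.5}

```text
clock: 37.7
tcp_pos: [0.6644, 0.1151, 0.1505]
tcp_rot: [-0.144, -3.137, 0.0]
wrist_force: [-2.5, -5.7, 3.0]
gripper_width: 0.0293
```

>>> send_rows:
  deltas:
    - {"x": -0.36, "y": 0.03, "z": -0.23, "rx": 0, "ry": 0, "rz": 0, "claw": 2.5}
    - {"x": 0, "y": 0, "z": 0, "rx": 0, "ry": 0, "rz": 0, "claw": 2.5}

```text
clock: 37.9
tcp_pos: [0.6609, 0.1155, 0.1481]
tcp_rot: [-0.144, -3.137, 0.0]
wrist_force: [-1.6, -4.8, 1.9]
gripper_width: 0.0297
```

>>> send_rows:
  deltas:
    - {"x": -0.2, "y": 0.02, "z": -0.12, "rx": 0, "ry": 0, "rz": 0, "claw": 2.5}
    - {"x": 0, "y": 0, "z": 0, "rx": 0, "ry": 0, "rz": 0, "claw": 2.5}

```text
clock: 38.1
tcp_pos: [0.6591, 0.1156, 0.1469]
tcp_rot: [-0.144, -3.137, 0.0]
wrist_force: [-0.9, -5.1, 1.4]
gripper_width: 0.0294
```

```bash
python3 - <<'E'
from h import *
p=vert();print(100*(toW(kn(0))+[0,0,.004]-p))
for n in("scene","top")*2:
    q=robot.camera(n)
    for k in("knob","strap_ear"):
      for d in robot.landmark_of(q,k)[:1]:
        b=toB(d["centre"])-C;w=b-(.05*U-.01*N);print(n,k,d["score"],"uvn",1000*b@U,1000*b[1],1000*b@N,"bolt",np.arctan2(w@U,w@N))
E
```

```text
t 38.1 tcp [0.6591 0.1156 0.1469] F [-0.8916 -5.0804  1.3619] w 0.029417426461879757 turn [ 0.0002 -0.001  -0.    ] q [-0.41  0.43  0.23  1.53 -0.1   1.19  1.31]
[ 0.1813 -0.0013  0.1215]
scene knob 0.66 uvn 51.85255834289954 -0.3104143887896066 29.974970221215713 bolt 0.04601129536684487
scene strap_ear 0.61 uvn 49.45762211579061 -0.3110260132161702 3.808046893206574 bolt -0.040109624929832305
top knob 0.56 uvn -52.09222779317452 -64.3339992021461 -75.60539419623665 bolt -2.1418890592537827
scene strap_ear 0.6 uvn 48.47647834092556 0.4275082048910972 7.4267835559325075 bolt -0.08786533629214033
```

>>> send_rows:
  deltas:
    - {"x": -0.2, "y": 0.02, "z": -0.12, "rx": 0, "ry": 0, "rz": 0, "claw": 2.5}
    - {"x": 0, "y": 0, "z": 0, "rx": 0, "ry": 0, "rz": 0, "claw": 2.5}

```text
clock: 38.9
tcp_pos: [0.6572, 0.1158, 0.1455]
tcp_rot: [-0.144, -3.137, 0.001]
wrist_force: [0.8, -5.6, 0.3]
gripper_width: 0.0296
```

>>> send_rows:
  deltas:
    - {"x": -0.15, "y": 0.01, "z": -0.1, "rx": 0, "ry": 0, "rz": 0, "claw": 2.5}
    - {"x": 0, "y": 0, "z": 0, "rx": 0, "ry": 0, "rz": 0, "claw": 2.5}

```text
clock: 39.1
tcp_pos: [0.6566, 0.1158, 0.1451]
tcp_rot: [0.145, 3.137, -0.0]
wrist_force: [3.9, -4.6, 1.7]
gripper_width: 0.0291
```

>>> send_rows:
  deltas:
    - {"x": -0.1, "y": 0.01, "z": -0.05, "rx": 0, "ry": 0, "rz": 0, "claw": 2.5}
    - {"x": 0, "y": 0, "z": 0, "rx": 0, "ry": 0, "rz": 0, "claw": 2.5}
    - {"x": 0, "y": 0, "z": 0, "rx": 0, "ry": 0, "rz": 0, "claw": 4.2}
    - {"x": 0, "y": 0, "z": 0, "rx": 0, "ry": 0, "rz": 0, "claw": 4.2}
    - {"x": 0, "y": 0, "z": 0, "rx": 0, "ry": 0, "rz": 0, "claw": 4.2}
    - {"x": 0, "y": 0, "z": 2, "rx": 0, "ry": 0, "rz": 0, "claw": 4.2}
    - {"x": 0, "y": 0, "z": 3, "rx": 0, "ry": 0, "rz": 0, "claw": 4.2}
    - {"x": 0, "y": 0, "z": 3, "rx": 0, "ry": 0, "rz": 0, "claw": 4.2}
    - {"x": 0, "y": 0, "z": 3, "rx": 0, "ry": 0, "rz": 0, "claw": 4.2}
    - {"x": 0, "y": 0, "z": 0, "rx": 0, "ry": 0, "rz": 0, "claw": 4.2}

```text
clock: 40.1
tcp_pos: [0.6568, 0.1174, 0.2593]
tcp_rot: [0.143, 3.132, 0.005]
wrist_force: [0.9, 0.3, -0.6]
gripper_width: 0.042
```

```bash
python3 - <<'E'
from h import *
p=vert()
for n in("scene","top")*4:
    q=robot.camera(n)
    for k in("knob","strap_ear"):
      for d in robot.landmark_of(q,k)[:1]:
        b=toB(d["centre"])-C;w=b-(.05*U-.01*N)
        if np.linalg.norm(b)<.1: print(n,k,d["score"],"uvn",1000*b@U,1000*b[1],1000*b@N,"bolt",np.arctan2(w@U,w@N))
    for d in robot.landmark_of(q,"cartridge_center")[:4]:
        b=toB(d["centre"])-S
        if np.linalg.norm(b)<.03: print(n,"cart uvn",1000*b@U,1000*b[1],1000*b@N)
    if n=="scene":s=q
save(s,"s6",(270,160,360,230),8)
E
```

```text
t 40.1 tcp [0.6568 0.1174 0.2593] F [ 0.921   0.2501 -0.5595] w 0.04197822731918845 turn [-0.0027  0.0064 -0.001 ] q [-0.42  0.36  0.24  1.41 -0.09  1.38  1.3 ]
scene knob 0.56 uvn 48.474132121417576 0.8279084254932262 28.312497145673138 bolt -0.04011218573044466
scene strap_ear 0.41 uvn 51.08970084243161 2.296352600234086 6.2059395805180095 bolt 0.06640212557156282
scene cart uvn -4.7871299173051405 1.1063211246367974 2.6223081471711196
top knob 0.59 uvn 50.37404700691802 -2.484828326107469 6.34112175583524 bolt 0.02215791668255932
top strap_ear 0.62 uvn 52.53165604607313 -4.8364503760604665 6.416629095914571 bolt 0.15228079508883707
top cart uvn -0.7635419712467463 -2.4802404329636825 -1.6631910970749249
scene knob 0.66 uvn 48.10106557731703 -1.1864482050521623 33.5812540398291 bolt -0.04381374043715696
scene strap_ear 0.54 uvn 47.32251012292484 0.38157306810154834 6.647869828377462 bolt -0.1601365674968516
scene cart uvn -1.6940345185243522 1.8629235852465904 0.33236863691451274
top strap_ear 0.66 uvn 46.16649131612266 -3.198456054975922 10.02278129981148 bolt -0.18971706002100688
[... 283 characters left out ...]
cene cart uvn -5.16720084543951 3.3245783717935082 1.9116501651798286
top strap_ear 0.53 uvn 50.7516556233534 -3.174161190163713 8.519054178504442 bolt 0.03992201401369973
top cart uvn -2.480086116048742 0.8149908420187194 -3.757627679350442
scene knob 0.61 uvn 48.49623517621617 -2.6969985334368216 32.32726509017329 bolt -0.035789763947674906
scene strap_ear 0.45 uvn 49.54758112911399 -2.2382587899681115 2.4015790377149715 bolt -0.03741165393606161
scene cart uvn -1.926990604528679 5.001975395144581 3.3046053809517284
top strap_ear 0.57 uvn 52.417581129114005 -2.2382587899681115 6.4965790377149855 bolt 0.14479080030294433
top cart uvn 1.1806973931931632 0.5666352911419653 -5.2241434721524636
```

View pics/s6.png

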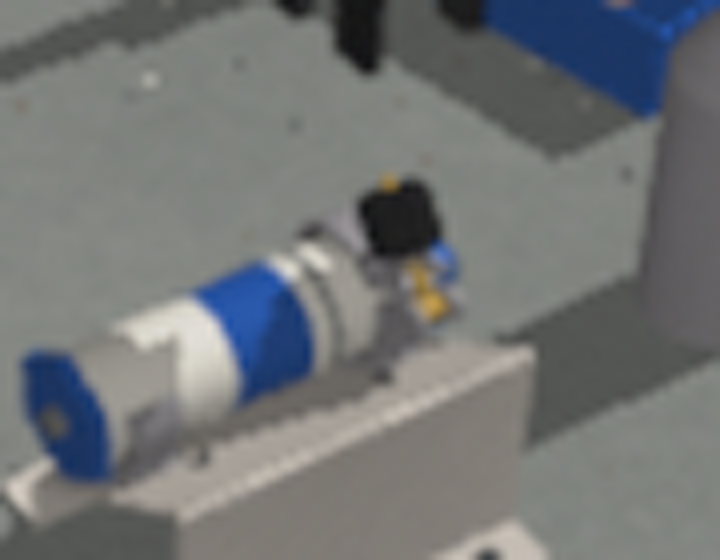

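The knob stands upright in the fork (crop (400,218), brass shank in the slot at (425,290)), the strap is closed, and the gripper is clear. I hand in.

```bash
python3 -c "
from h import *
print(robot.job_done())"
```

```text
the job is handed in; nothing more can be done
None
```

The filter job is finished and handed in at about 41 s, under the 64 s limit. The hand-in reports no verdict, so what follows rests on my own checks.

- **Cartridge:** I picked up the white and blue cartridge, laid it in both saddles with its caps outside them, and released it at the contact depth. The last network readings put its centre about -5 to 1 mm up-slope, -5 to 3 mm along n and -2 to 5 mm along the tube. The two cameras disagree by up to 8 mm across the tube. That is close to network noise, but it means I could not confirm the 4 mm limit across the tube by camera alone.
- **Strap:** I swung it shut by its fork, then pressed it down with 9.5 N onto a stiff stop. The fork point last read around (u, n) = (50, 6.5) mm against the nominal (50, 6), with single readings a few mm off.
- **Bolt:** I swung the knob over until it met a stop and released it. Three scene-camera readings put it within about 0.04 rad of home. Two others misplaced the knob point and I discarded them. The last picture shows the knob upright in the slot.
- **Lunch things:** My planned paths kept clear of the lunchbox, bottle, snack cup and ramekin, and nothing showed contact. I did not re-measure their positions at the end.
- **Bracket angle:** The landmarks gave a bracket yaw of about -0.077 rad and the plate edges about -0.096 rad. I used -0.092 rad, and the cartridge went in without binding.

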